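# Light up the resin specimens

## Robot

A 6-joint arm with a two-finger parallel gripper is mounted at the origin on the work surface. World frame = base frame: x ahead of the robot, y to its left, z up, the work surface at z = 0. Lengths are in m, angles in rad, forces in N, time in s.
With the tool pointing down it reaches from about 0.35 to 0.775 m from the base axis. Payload 7.3 kg.
Tool frame: the origin (TCP) lies on the front face of the gripper's body, between the roots of the fingers; the fingertips stand 66 mm ahead of it and the grasp point (between the pads) lies 47 mm ahead of it; z points along the fingers, y is the direction in which the jaws open and shut (so a half turn about z gives the same grasp; the last joint's range is limited). The gripper opens to 92 mm and grips with 3 to 60 N. Pads are 19 mm wide; open, the fingers measure 130 mm over their backs; the gripper's body (75 mm by 190 mm) begins 47 mm behind the grasp point.
Start: joints at [0.971, 0.342, 1.524, -0, 1.275, -0.146], TCP at [0.23, 0.472, 0.292] pointing down, gripper open.
Joint ranges: [-2.53, 2.53], [-0.77, 2.02], [0.04, 2.7], [-1, 4.14], [0.28, 2.66], [-3.11, 3.11]. Speed limits (rad/s): [2.57, 2.57, 3.14, 3.14, 3.14, 3.14].

## Interface

Orientations are given as [roll, pitch, yaw] about the fixed x, y, z axes, in that order (R = Rz(yaw) Ry(pitch) Rx(roll)).
In Python, from cell import observe, read_camera, hand_in, search_frame, tip_of gives the robot as it stands. The module is installed in compiled form; this text tells all that it offers.
- The arm moves only by the tool apply_moves, never from a script. Its argument "motion" is a list of rows, each an object with "offset": the shift along the tool's x, y, z in mm, a list of three; "rotation": the turn, a rotation vector about the tool's x, y, z in rad, a list of three. In form: [{"offset": [x, y, z], "rotation": [rx, ry, rz]}, ...]. A call has 1 to 12 rows; each row shifts and turns the pose as measured when the row begins, along the tool's axes as they then stand; what a row does not reach is not made up. A row lasts 1/12 s, in which the tool goes at most 41.7 mm and 7.16 degrees, less where a joint would pass 70% of its speed; a pose out of reach is approached as far as the arm can. A call with a gripper value outside its range is refused whole. "grip" is the closure, from 0 (fully open) to 1 (shut), set as the call begins (left out, the last holds). The fingers move at their own pace and stop on an object; "grip_force" is the grip in N (left out, the last holds). Time passes only in rows, so rows that do not move let the fingers close. It gives the time, the measured TCP pose, the force and the opening at its end, in the units of the state.
- observe(): the state, without advancing time (a new reading comes with each control period).
- read_camera(name): name is "scene" or "top"; returns a dict with "img" (420x560x3 uint8, red, green, blue), "camera_matrix" (3x3 intrinsics, pixels), "R" (3x3) and "t" (3): a world point X has camera coordinates R X + t. Camera axes: x right, y down, z forward; pixel columns grow to the right and rows downward; lengths in m; the calibration is good to about 2 mm. A picture is of the moment at which its call begins. There is no depth.
- hand_in(): hands the job in, once; it reports no verdict.
Trained networks look in a picture, given as the dict that the camera call returned (one of the last four; its "shot" number tells which), for a name from the list of things; names that differ only in an ending like _2 or _b are one class to them, and where a whole thing is asked for, a point or a joint stands for the part that bears it (a point fixed in the world has none). Each returns a list of dicts, best first, with "score" (0 to 1); they miss things now and then, are a little off and sometimes report something else, mostly with a low value. They report only what shows in the picture. A call takes as long as a camera call. They do not tell look-alikes from the thing itself.
- search_frame(query, picture): "location" ([x, y, z] in m, in world coordinates, good to about 4 mm: the middle of the surface that is visible of it).
- tip_of(query, picture): "location" ([x, y, z] in m, in world coordinates, good to about 4 mm: a listed point, or the origin of a listed thing).
The state is a dict: "time": time; "qpos": joint angles; "qvel": joint speeds; "joint_efforts": joint torques, N m; "tool_pos": TCP position; "tool_rot": TCP orientation; "contact_force": force on the tool from outside, world axes, zero at the start; "torque": the same for the moment, N m; "opening": finger opening in m.
Only numpy, scipy, OpenCV 4.12 (cv2) and the standard library are available. Lean on these libraries where they do the work, as an engineer would, in place of code of your own. Each camera call takes 0.05 s, during which the arm holds its last target.

## Task

First spread the heap of five amber resin specimens over the light box's white plate into an even single layer, each lying flat with at least a finger's width (about 15 mm) of clear plate between it and the next. Then pull the yellow spring-return shutter grip out until its orange pointer stands within the width of the red mark, and keep it there: finish while still holding the grip, because it springs back when let go. Do not shift the red mark, and leave the bottles, jar, hand lens, tape and cup where they are.

Things in the scene. Friction and masses are not known exactly. Their poses are not given: they have to be found in the camera images.
- plate (a point): centre of the top of the light box's bright white plate, 45 mm above the table. Clear plate 138 mm along x by 198 mm along y, inside a black rim 6 mm wide and 6 mm higher. The box is fixed, 150 x 210 mm; its x points roughly away from the robot. An aluminium rail 14 mm high, with the shutter slide, runs out of its -y side
- resin0_center (a point): round amber resin specimen block with a dark insect in it, a disc 34 mm in diameter and 24 mm tall, about 25 g; this point is its centre (half-way up); the axis of the disc is its z. The five start as one heap on the plate: four in a tight rhombus, 2 mm apart, and one on top of three of them
- resin1_center (a point): round amber resin specimen block with a dark insect in it, a disc 34 mm in diameter and 24 mm tall, about 25 g; this point is its centre (half-way up); the axis of the disc is its z. As resin0
- resin2_center (a point): round amber resin specimen block with a dark insect in it, a disc 34 mm in diameter and 24 mm tall, about 25 g; this point is its centre (half-way up); the axis of the disc is its z. As resin0
- resin3_center (a point): round amber resin specimen block with a dark insect in it, a disc 34 mm in diameter and 24 mm tall, about 25 g; this point is its centre (half-way up); the axis of the disc is its z. As resin0
- resin4_center (a point): round amber resin specimen block with a dark insect in it, a disc 34 mm in diameter and 24 mm tall, about 25 g; this point is its centre (half-way up); the axis of the disc is its z. As resin0
- grip (a point): middle of the slide's upright yellow grip, 55 mm above the table; axes as plate. Grip: 16 mm thick along y (pulling line), 30 mm wide along x, top at 75 mm. Below it a black carriage (42 mm in x, 34 in y, top at 31 mm) and a steel rod 8 mm thick, 25 mm up, into the box. Home, it is 155 mm from the plate's centre along -y, 50 mm off the box wall
- slide (a joint): how far the shutter slide is pulled out, in m: 0 fully home (start), 0.105 at the stop; it grows as the grip moves along -y of plate. A spring pulls it home: about 3 N at home, 60 N/m more as it comes out (9 N at the end), and it goes home when let go
- pointer (a point): outer tip of the thin orange pointer (3 mm wide) on the slide's carriage, on the far (+x) side of the grip, 43 mm from the grip's middle along x and 20 mm above the table; it moves with the slide
- mark (a point): the mark: middle of the pointer-side edge of the red clip on the white scale by the slide. Clip 10 mm wide along y, 18 mm along x, top 19 mm above the table. It is clamped (20 N to shift it), 45 to 95 mm out from the home pointer. The slide is at the mark when pointer and mark have the same y in the frame of plate
- bottle_a: small amber glass bottle with a black cap, 38 mm in diameter, 75 mm tall; origin under its foot. Bystander
- bottle_b: small amber glass bottle with a black cap, 38 mm in diameter, 75 mm tall; origin under its foot. Bystander
- bottle_c: small amber glass bottle with a black cap, 38 mm in diameter, 75 mm tall; origin under its foot. Bystander
- inkpot: clear glass jar with a black cap, 52 mm in diameter, 50 mm tall; origin under its foot. Bystander
- magnifier: green hand lens lying flat, ring 88 mm across, 12 mm thick, handle to its +y, reaching 126 mm from the origin, which lies under the lens's centre. Bystander
- tape: blue roll of tape lying flat, 68 mm in diameter, 19 mm high; origin under its centre. Bystander
- cup: white cup, 72 mm in diameter, 90 mm tall; origin under its foot. Bystander
Things that resemble listed ones, but are neither listed nor needed, are in the scene too. What is shaped like the part that bears resin4_center but green, grey or pink is not meant.

How it is judged:
By the outcome, as a careful person would: the job done as asked, in the order asked, and still so for the second after the job is handed in, while the arm keeps its last pose, push and grip.
It also fails if it takes over 72 s, if anything falls off the work surface, if the arm or the gripper's body presses on something with over 40 N, if the wrist force passes 120 N, or if a joint passes its speed limit or range.

## Working session

There is one attempt and no reset: what is moved stays moved. The work goes in short steps, Python scripts to look and compute and a tool call to move; the robot and the scene stay as the last step left them, time stands still between calls to the robot, and variables do not carry over. Pictures are saved under pics/ and viewed, and the job is handed in when it is done.

Besides the shell and the picture viewer there is one more tool, called after "Request:" as a command line: name --argument value ..., lists and objects as JSON in quotes. apply_moves: Moves the arm, as the interface text tells. Its arguments: {"type":"object","properties":{"motion":{"type":"array"},"grip":{"type":"number"},"grip_force":{"type":"number"}},"required":["motion"]}

```bash
mkdir -p pics
python3 - <<'E'
from cell import *
import cv2,numpy as np
o=observe();print({k:np.round(v,3) for k,v in o.items()})
for n in("top","scene"):
    p=read_camera(n);cv2.imwrite(f"pics/{n}0.png",p["img"][:,:,::-1])
    print(n,p["shot"],np.round(p["camera_matrix"],1).tolist(),np.round(p["R"],3).tolist(),np.round(p["t"],3).tolist())
    for q in["plate","resin0_center","grip","pointer","mark"]:
        print(q,[(np.round(d["location"],3).tolist(),round(d["score"],2)) for d in tip_of(q,p)])
E
```

```text
{'time': np.float64(0.0), 'qpos': array([ 0.971,  0.343,  1.525, -0.   ,  1.275, -0.146]), 'qvel': array([ 0.   , -0.001, -0.001, -0.002, -0.002,  0.001]), 'joint_efforts': array([ 1.0000e-03, -4.3123e+01, -2.4422e+01,  7.2000e-02,  5.6000e-02,
       -0.0000e+00]), 'tool_pos': array([0.23 , 0.472, 0.292]), 'tool_rot': array([-3.14 , -0.   ,  2.688]), 'contact_force': array([-0.092,  0.536, -0.309]), 'torque': array([ 0.02 ,  0.031, -0.047]), 'opening': np.float64(0.092)}
top 1 [[402.0, 0.0, 283.3], [0.0, 402.0, 202.7], [0.0, 0.0, 1.0]] [[0.022, -1.0, -0.001], [-0.993, -0.022, -0.116], [0.116, 0.004, -0.993]] [0.032, 0.566, 1.318]
plate [([0.562, 0.106, 0.048], 0.97), ([0.704, 0.074, 0.002], 0.4)]
resin0_center [([0.559, 0.062, 0.06], 0.57)]
grip [([0.547, -0.044, 0.057], 0.73)]
pointer [([0.584, 0.122, 0.057], 0.7), ([0.556, 0.06, 0.057], 0.67)]
mark []
scene 2 [[523.2, 0.0, 272.6], [0.0, 523.2, 212.2], [0.0, 0.0, 1.0]] [[-0.815, 0.579, 0.005], [0.365, 0.519, -0.773], [-0.45, -0.628, -0.635]] [0.419, -0.154, 1.87]
plate [([0.564, 0.112, 0.046], 0.8), ([0.549, -0.043, 0.058], 0.44)]
resin0_center []
grip [([0.547, -0.047, 0.057], 0.55)]
pointer [([0.596, -0.046, 0.018], 0.73)]
mark []
```

View pics/top0.png

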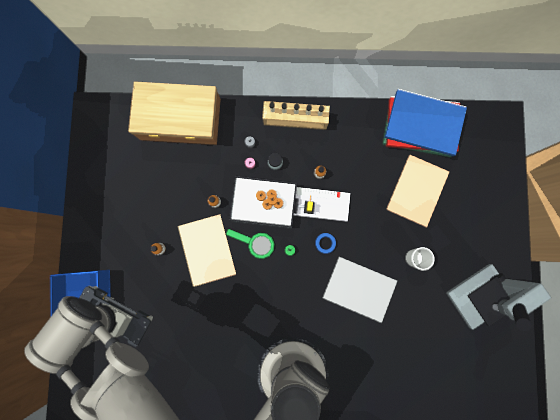

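View pics/scene0.png

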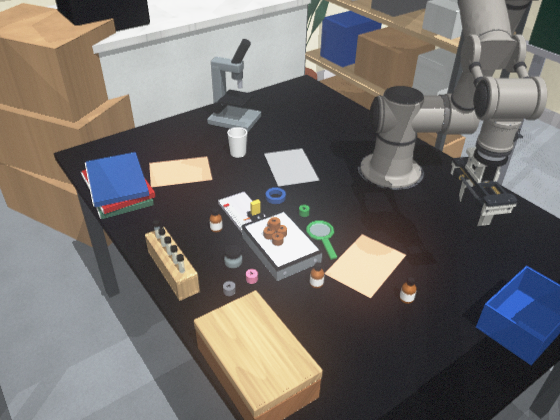

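Run:
```python
import cv2
a=cv2.imread("pics/top0.png");b=cv2.imread("pics/scene0.png")
cv2.imwrite("pics/topc.png",cv2.resize(a[120:300,170:370],None,fx=4,fy=4,interpolation=cv2.INTER_CUBIC)[:600,:800])
cv2.imwrite("pics/scc.png",cv2.resize(b[140:320,150:390],None,fx=3.3,fy=3.3,interpolation=cv2.INTER_CUBIC))
```

```text
(no output)
```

View pics/topc.png

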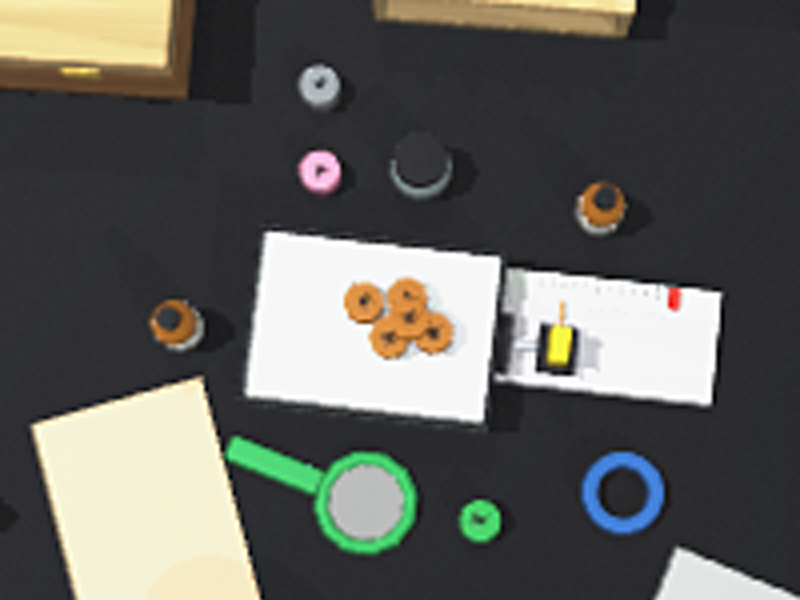

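View pics/scc.png

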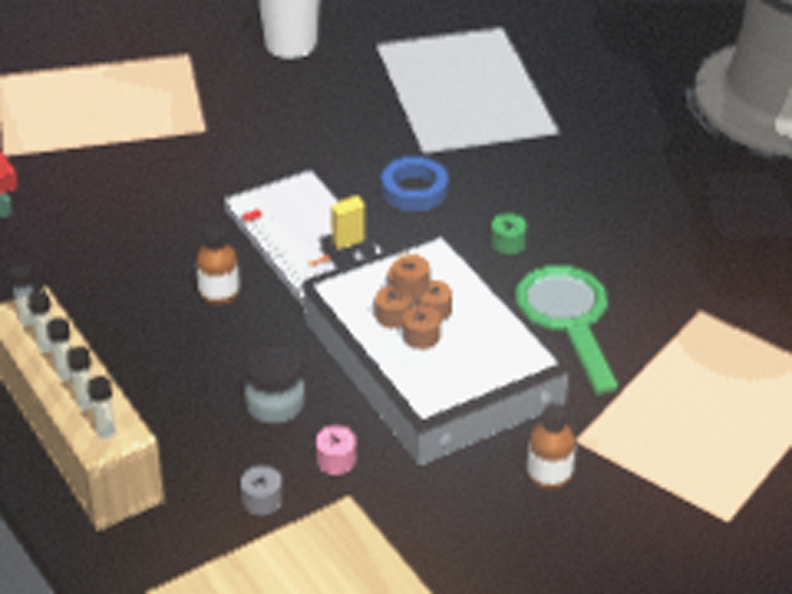

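Top view shows the heap near pixel (270,200), with the grip at (310,206) and the red mark at (338,194). I'll measure these with silhouette fits.

```bash
cat > h.py <<'E'
from cell import *
import cv2,numpy as np
from scipy.optimize import minimize
def proj(p,X):
    X=np.atleast_2d(X); c=X@np.array(p["R"]).T+np.array(p["t"]); u=c@np.array(p["camera_matrix"]).T
    return u[:,:2]/u[:,2:]
def back(p,uv,z):
    uv=np.atleast_2d(uv).astype(float); K=np.array(p["camera_matrix"]);R=np.array(p["R"]);t=np.array(p["t"])
    d=np.c_[uv,np.ones(len(uv))]@np.linalg.inv(K).T@R; o=-R.T@t
    return o+d*((z-o[2])/d[:,2])[:,None]
def roi(p,c=(0.56,0.106),r=0.19):
    m=np.zeros(p["img"].shape[:2],np.uint8); a=np.linspace(0,2*np.pi,40)
    q=np.c_[c[0]+r*np.cos(a),c[1]+r*np.sin(a),0*a+.05]
    cv2.fillConvexPoly(m,proj(p,q).astype(np.int32),255);return m
def mask(p,name,r=0.19,c=(0.56,0.106)):
    h=cv2.cvtColor(p["img"],cv2.COLOR_RGB2HSV)
    rng={"amber":((4,120,70),(17,255,255)),"yellow":((23,150,90),(34,255,255)),"red":((172,120,80),(180,255,255)),"white":((0,0,190),(180,40,255))}[name]
    m=cv2.inRange(h,*rng)
    if name=="red": m|=cv2.inRange(h,(0,150,80),(3,255,255))
    return m&roi(p,c,r)
A=np.linspace(0,2*np.pi,24,endpoint=False);C=np.c_[np.cos(A),np.sin(A)]*.017
def render(p,discs,S=4):
    m=np.zeros((420*S,560*S),np.uint8)
    for x,y,z in discs:
        q=np.vstack([np.c_[C+[x,y],0*A+z-.012],np.c_[C+[x,y],0*A+z+.012]])
        u=(proj(p,q)+.5)*S
        cv2.fillConvexPoly(m,cv2.convexHull(u.astype(np.int32)),255)
    return cv2.resize(m,(560,420),interpolation=cv2.INTER_AREA)
def fit(pics,discs,x0,step):
    ms=[cv2.GaussianBlur(mask(p,"amber",.13).astype(float),(0,0),.5) for p in pics]
    f=lambda v:sum(np.abs(render(p,discs(v)).astype(float)-m).sum()/255 for p,m in zip(pics,ms))
    best=None
    x0=np.array(x0,float)
    sim=np.vstack([x0]+[x0+np.eye(len(x0))[i]*step[i] for i in range(len(x0))])
    r=minimize(f,x0,method="Nelder-Mead",options=dict(initial_simplex=sim,maxiter=500,xatol=1e-4,fatol=.1))
    r=minimize(f,r.x,method="Nelder-Mead",options=dict(initial_simplex=np.vstack([r.x]+[r.x-np.eye(len(x0))[i]*step[i]*.6 for i in range(len(x0))]),maxiter=500,xatol=1e-4,fatol=.1))
    return r.x,r.fun,[m.sum()/255 for m in ms]
E
python3 - <<'E'
from h import *
T=read_camera("top");S=read_camera("scene")
# plate
for n,p in(("top",T),("scene",S)):
    m=mask(p,"white",.15)|mask(p,"amber",.13)
    k,l,s,c=cv2.connectedComponentsWithStats(m); i=1+np.argmax(s[1:,4]); cn=max(cv2.findContours((l==i).astype(np.uint8),0,1)[0],key=len)[:,0]
    P=back(p,cn,.045)[:,:2].astype(np.float32)*1000
    r=cv2.minAreaRect(P);print(n,"plate",r)
    for nm,z in(("yellow",.075),("red",.019)):
        mm=mask(p,nm,.25,(.56,0));k,l,s,c=cv2.connectedComponentsWithStats(mm)
        for i in range(1,k):
            if s[i,4]>3:
                cc=cv2.findContours((l==i).astype(np.uint8),0,1)[0][0][:,0]
                W=back(p,cc,z)[:,:2].astype(np.float32)*1000
                print(nm,s[i],back(p,c[i],z).round(4),cv2.minAreaRect(W))
g=back(T,np.array([[363,302],[407,296],[390,338],[433,332],[410,318]])/4-.4+[170,120],.069);print(g.round(3))
c=(g[1]+g[2])/2; d=g[0]-c; th=np.arctan2(d[1],d[0])
def discs(v):
    x,y,t,tx,ty=v; a=np.array([np.cos(t),np.sin(t)]);b=np.array([-a[1],a[0]]);c=np.array([x,y])
    return [(*(c+a*.03118),.057),(*(c+b*.018),.057),(*(c-b*.018),.057),(*(c-a*.03118),.057),(tx,ty,.081)]
for pics in([T],[S],[T,S]):
    v,f,n=fit(pics,discs,[c[0],c[1],th,*back(T,np.array([[410,318]])/4-.4+[170,120],.093)[0,:2]],[.004,.004,.1,.004,.004])
    print(v.round(4),f,n);print(np.round(discs(v),4).tolist())
E
```

```text
top plate ((567.6715087890625, 111.8626708984375), (197.42247009277344, 137.77438354492188), 84.80085754394531)
yellow [307 202   6  10  54] [[ 0.5507 -0.0412  0.075 ]] ((549.2996215820312, -41.55748748779297), (29.494577407836914, 16.275381088256836), 0.8572733402252197)
red [337 192   3   5  15] [[ 0.6002 -0.1414  0.019 ]] ((600.2509765625, -141.36940002441406), (13.847607612609863, 6.8086066246032715), 0.35968270897865295)
scene plate ((563.6928100585938, 109.16488647460938), (193.36167907714844, 135.5973358154297), 84.64476776123047)
red [224 204   5   2   7] [[ 0.597  -0.1409  0.019 ]] ((597.204833984375, -141.48199462890625), (5.145302772521973, 12.498313903808594), 54.92822265625)
[[0.584 0.12  0.069]
 [0.59  0.084 0.069]
 [0.555 0.097 0.069]
 [0.56  0.062 0.069]
 [0.572 0.081 0.069]]
[0.5727 0.0904 1.189  0.5689 0.0809] 70.37402628125731 [np.float64(313.99999999999994)]
[[0.5843, 0.1194, 0.057], [0.556, 0.0971, 0.057], [0.5894, 0.0837, 0.057], [0.5611, 0.0615, 0.057], [0.5689, 0.0809, 0.081]]
[0.5585 0.0755 1.1225 0.577  0.1032] 284.3479163917596 [np.float64(180.99999999999994)]
[[0.572, 0.1036, 0.057], [0.5423, 0.0833, 0.057], [0.5747, 0.0677, 0.057], [0.545, 0.0474, 0.057], [0.577, 0.1032, 0.081]]
[0.5715 0.0906 1.14   0.5712 0.0839] 387.7664100976566 [np.float64(313.99999999999994), np.float64(180.99999999999994)]
[[0.5845, 0.1189, 0.057], [0.5552, 0.0981, 0.057], [0.5879, 0.083, 0.057], [0.5585, 0.0622, 0.057], [0.5712, 0.0839, 0.081]]
```

Run:
```python
from h import *
T=read_camera("top");S=read_camera("scene")
h=cv2.cvtColor(S["img"],cv2.COLOR_RGB2HSV)
for r in range(222,248,3): print([tuple(h[r,c].tolist()) for c in range(260,292,4)])
print(S["img"][225:235:3,265:285:5].tolist())
```

```text
[(120, 1, 247), (120, 1, 247), (12, 119, 185), (12, 134, 189), (12, 135, 200), (13, 36, 210), (120, 1, 247), (120, 1, 247)]
[(120, 1, 247), (90, 1, 247), (11, 73, 118), (11, 111, 147), (11, 113, 154), (12, 118, 181), (16, 61, 226), (120, 1, 247)]
[(120, 1, 247), (11, 53, 215), (9, 79, 126), (10, 114, 150), (11, 113, 153), (10, 97, 140), (12, 126, 202), (0, 0, 246)]
[(90, 1, 247), (11, 124, 183), (11, 128, 188), (11, 129, 188), (11, 73, 118), (12, 126, 188), (12, 123, 184), (120, 1, 247)]
[(120, 1, 247), (11, 74, 120), (11, 101, 144), (11, 115, 158), (11, 107, 157), (11, 129, 186), (11, 98, 145), (120, 1, 247)]
[(120, 1, 247), (8, 16, 176), (11, 104, 145), (10, 118, 158), (11, 125, 191), (12, 127, 191), (13, 10, 220), (120, 1, 247)]
[(120, 1, 247), (90, 1, 246), (102, 5, 241), (8, 45, 130), (11, 111, 152), (11, 98, 148), (105, 4, 242), (120, 1, 247)]
[(90, 1, 246), (90, 1, 246), (90, 1, 246), (9, 22, 183), (12, 100, 145), (10, 99, 150), (0, 0, 246), (0, 0, 247)]
[(120, 6, 86), (90, 1, 246), (90, 1, 246), (90, 1, 246), (105, 2, 241), (105, 2, 246), (120, 1, 247), (120, 1, 247)]
[[[245, 245, 245], [138, 102, 84], [157, 111, 87], [181, 130, 97]], [[199, 141, 105], [144, 106, 86], [147, 105, 83], [140, 104, 87]], [[198, 135, 96], [190, 129, 91], [139, 109, 94], [188, 131, 95]], [[128, 99, 85], [146, 109, 86], [179, 125, 94], [186, 127, 92]]]
```

```bash
sed -i 's/"amber":((4,120,70)/"amber":((4,45,70)/; s/(17,255,255)),"yellow":((23,150,90),(34/(19,255,255)),"yellow":((22,110,90),(36/' h.py
python3 - <<'E'
from h import *
T=read_camera("top");S=read_camera("scene")
def discs(v):
    x,y,t,tx,ty=v; a=np.array([np.cos(t),np.sin(t)]);b=np.array([-a[1],a[0]]);c=np.array([x,y])
    return [(*(c+a*.03118),.057),(*(c+b*.018),.057),(*(c-b*.018),.057),(*(c-a*.03118),.057),(tx,ty,.081)]
for pics in([T],[S],[T,S]):
    v,f,n=fit(pics,discs,[.5715,.0906,1.16,.569,.081],[.004,.004,.1,.004,.004])
    print(v.round(4),f,n);print(np.round(discs(v),4).tolist())
for n,p in(("top",T),("scene",S)):
    im=p["img"][:,:,::-1].copy()
    S4=4; im=cv2.resize(im,None,fx=4,fy=4)
    for x,y,z in discs(v):
        for zz in(-.012,.012):
            u=(proj(p,np.c_[C+[x,y],0*A+z+zz])+.5)*4
            cv2.polylines(im,[u.astype(np.int32)],True,(0,255,0) if z<.06 else (255,0,0),1)
    x,y,w,h=(170,120,200,150) if n=="top" else (200,160,160,120)
    cv2.imwrite(f"pics/fit_{n}.png",cv2.resize(im[y*4:(y+h)*4,x*4:(x+w)*4],(800,600)))
p=S
mm=mask(p,"yellow",.25,(.56,0));print(cv2.connectedComponentsWithStats(mm)[2:])
E
```

```text
[0.5725 0.0907 1.1917 0.5684 0.0814] 36.18158773942121 [np.float64(353.99999999999994)]
[[0.5841, 0.1196, 0.057], [0.5558, 0.0973, 0.057], [0.5893, 0.084, 0.057], [0.561, 0.0617, 0.057], [0.5684, 0.0814, 0.081]]
[0.5686 0.0878 1.1562 0.5688 0.0816] 53.801059777247175 [np.float64(454.99999999999994)]
[[0.5812, 0.1163, 0.057], [0.5522, 0.095, 0.057], [0.5851, 0.0805, 0.057], [0.5561, 0.0592, 0.057], [0.5688, 0.0816, 0.081]]
[0.5719 0.0904 1.1876 0.5687 0.0818] 109.40446875036861 [np.float64(353.99999999999994), np.float64(454.99999999999994)]
[[0.5835, 0.1193, 0.057], [0.5552, 0.0971, 0.057], [0.5886, 0.0837, 0.057], [0.5602, 0.0615, 0.057], [0.5687, 0.0818, 0.081]]
(array([[     0,      0,    560,    420, 235075],
       [   251,    199,     10,     16,    125]], dtype=int32), array([[279.51292566, 209.50149101],
       [255.192     , 206.696     ]]))
```

Run:
```python
import cv2,numpy as np
a=cv2.imread("pics/fit_top.png");b=cv2.imread("pics/fit_scene.png")
cv2.imwrite("pics/fits.png",np.hstack([cv2.resize(a[150:450,200:600],(400,300)),cv2.resize(b[100:500,200:600],(400,300))]))
```

```text
(no output)
```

View pics/fits.png

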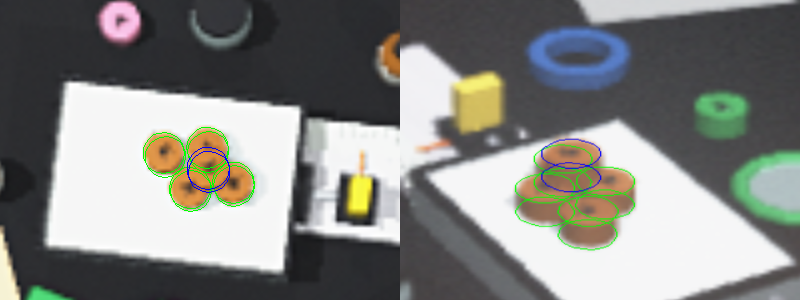

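Both views agree to about 3 mm, which is consistent with the calibration tolerance, so I'm averaging them. Next is the move planning helper.

```bash
cat > plan.py <<'E'
import sys,json,numpy as np
from cell import observe
from scipy.spatial.transform import Rotation as Ro
def rpy(r): return Ro.from_euler("xyz",r)
def plan(wps,step=36.,rstep=.115):
    o=observe(); p=np.array(o["tool_pos"])*1000; R=rpy(o["tool_rot"]); rows=[]
    for x,y,z,yaw in wps:
        g=np.array([x,y,z])*1000; G=rpy([np.pi,0,yaw])
        n=max(1,int(np.ceil(max(np.linalg.norm(g-p)/step,(R.inv()*G).magnitude()/rstep))))
        for i in range(n):
            d=(g-p)/(n-i); rv=(R.inv()*G).as_rotvec()/(n-i)
            row={"offset":[round(v) if abs(v)>6 else round(v,1) for v in R.inv().apply(d)],"rotation":[round(v,3) for v in rv]}
            rows.append(row)
            p=p+R.apply(row["offset"]); R=R*Ro.from_rotvec(row["rotation"])
    print("at",o["tool_pos"].round(4),o["tool_rot"].round(3),"t",round(float(o["time"]),2),"F",o["contact_force"].round(1),"op",round(float(o["opening"]),4)); print(len(rows)); print(json.dumps(rows))
plan([list(map(float,a.split(","))) for a in sys.argv[1:]])
E
python3 plan.py .5685,.0815,.19,2.75
```

```text
at [0.2302 0.4719 0.2923] [3.141 0.    2.688] t 0.9 F [-0.4 -0.4 -0. ] op 0.0914
15
[{"offset": [-32, -14, 7], "rotation": [0.0, 0.0, -0.004]}, {"offset": [-32, -14, 7], "rotation": [0.0, 0.0, -0.004]}, {"offset": [-32, -14, 7], "rotation": [0.0, 0.0, -0.004]}, {"offset": [-31, -14, 7], "rotation": [0.0, 0.0, -0.004]}, {"offset": [-31, -14, 7], "rotation": [0.0, 0.0, -0.004]}, {"offset": [-31, -14, 7], "rotation": [0.0, 0.0, -0.004]}, {"offset": [-31, -14, 7], "rotation": [0.0, 0.0, -0.004]}, {"offset": [-31, -14, 7], "rotation": [0.0, 0.0, -0.004]}, {"offset": [-31, -14, 7], "rotation": [0.0, 0.0, -0.004]}, {"offset": [-31, -15, 7], "rotation": [0.0, 0.0, -0.004]}, {"offset": [-31, -15, 6], "rotation": [0.0, 0.0, -0.004]}, {"offset": [-31, -15, 7], "rotation": [0.0, 0.0, -0.005]}, {"offset": [-31, -15, 6], "rotation": [0.0, 0.0, -0.004]}, {"offset": [-32, -15, 7], "rotation": [0.0, 0.0, -0.005]}, {"offset": [-31, -15, 6], "rotation": [0.0, 0.0, -0.004]}]
```

Request:
apply_moves --motion '[{"offset": [-32, -14, 7], "rotation": [0, 0, 0]}, {"offset": [-32, -14, 7], "rotation": [0, 0, 0]}, {"offset": [-32, -14, 7], "rotation": [0, 0, 0]}, {"offset": [-31, -14, 7], "rotation": [0, 0, 0]}, {"offset": [-31, -14, 7], "rotation": [0, 0, 0]}, {"offset": [-31, -14, 7], "rotation": [0, 0, 0]}, {"offset": [-31, -14, 7], "rotation": [0, 0, 0]}, {"offset": [-31, -14, 7], "rotation": [0, 0, 0]}, {"offset": [-31, -14, 7], "rotation": [0, 0, 0]}, {"offset": [-31, -15, 7], "rotation": [0, 0, 0]}, {"offset": [-31, -15, 6], "rotation": [0, 0, 0]}, {"offset": [-31, -15, 7], "rotation": [0, 0, 0]}]' --grip 0.5 --grip_force 12

```text
time: 1.9
tool_pos: [0.5015, 0.1472, 0.2076]
tool_rot: [3.132, 0.002, 2.701]
contact_force: [0.4, 1.2, -0.6]
opening: 0.0465
```

```bash
python3 plan.py .5685,.0815,.19,2.69
```

```text
at [0.5015 0.1472 0.2076] [3.132e+00 2.000e-03 2.701e+00] t 1.9 F [ 0.4  1.2 -0.6] op 0.0465
3
[{"offset": [-30, -10, 5.8], "rotation": [0.003, 0.001, 0.004]}, {"offset": [-29, -10, 5.8], "rotation": [0.003, 0.001, 0.003]}, {"offset": [-30, -11, 5.9], "rotation": [0.004, 0.0, 0.004]}]
```

Request:
apply_moves --motion '[{"offset": [-30, -10, 6], "rotation": [0.003, 0, 0]}, {"offset": [-29, -10, 6], "rotation": [0.003, 0, 0]}, {"offset": [-30, -11, 6], "rotation": [0.003, 0, 0]}, {"offset": [0, 0, 0], "rotation": [0, 0, 0]}]'

```text
time: 2.23
tool_pos: [0.5747, 0.0716, 0.1873]
tool_rot: [-3.141, 0.004, 2.695]
contact_force: [-0.9, -0.1, 0.3]
opening: 0.0463
```

```bash
python3 plan.py .5685,.0815,.19,2.69 .5685,.0815,.144,2.69
```

```text
at [0.5747 0.0716 0.1873] [-3.141  0.004  2.695] t 2.23 F [-0.9 -0.1  0.3] op 0.0463
3
[{"offset": [10, 6, -2.8], "rotation": [-0.0, 0.004, 0.005]}, {"offset": [-0.1, 0.1, 23], "rotation": [-0.0, -0.0, -0.0]}, {"offset": [-0.1, 0.1, 23], "rotation": [-0.0, -0.0, -0.0]}]
```

Request:
apply_moves --motion '[{"offset": [10, 6, -2], "rotation": [0, 0.004, 0.005]}, {"offset": [0, 0, 0], "rotation": [0, 0, 0]}]'

```text
time: 2.4
tool_pos: [0.5682, 0.0804, 0.1882]
tool_rot: [-3.141, -0.003, 2.685]
contact_force: [-0.7, 0.2, -0.4]
opening: 0.0458
```

```bash
python3 plan.py .5685,.0815,.19,2.69 .5685,.0815,.144,2.69
```

```text
at [0.5682 0.0804 0.1882] [-3.141e+00 -3.000e-03  2.685e+00] t 2.4 F [-0.7  0.2 -0.4] op 0.0458
3
[{"offset": [0.2, 1.1, -1.8], "rotation": [-0.001, -0.003, -0.005]}, {"offset": [0.0, -0.0, 23], "rotation": [0.0, 0.0, 0.0]}, {"offset": [0.0, -0.0, 23], "rotation": [0.0, 0.0, 0.0]}]
```

Request:
apply_moves --motion '[{"offset": [0, 1, 18], "rotation": [0, 0, 0]}, {"offset": [0, 0, 14], "rotation": [0, 0, 0]}, {"offset": [0, 0, 6], "rotation": [0, 0, 0]}, {"offset": [0, 0, 2], "rotation": [0, 0, 0]}, {"offset": [0, 0, 0], "rotation": [0, 0, 0]}]'

```text
time: 2.82
tool_pos: [0.5657, 0.0872, 0.1499]
tool_rot: [3.141, -0.001, 2.692]
contact_force: [-0.3, -0.1, 0.5]
opening: 0.0462
```

```bash
python3 plan.py .5685,.0815,.144,2.69
python3 - <<'E'
from h import *
p=read_camera("scene");im=p["img"][:,:,::-1]
q=read_camera("top")["img"][:,:,::-1]
cv2.imwrite("pics/d1.png",np.hstack([cv2.resize(im[150:300,180:330],(400,400)),cv2.resize(q[120:270,200:350],(400,400))]))
E
```

```text
at [0.5657 0.0872 0.1499] [ 3.141e+00 -1.000e-03  2.692e+00] t 2.82 F [-0.3 -0.1  0.5] op 0.0462
1
[{"offset": [-5.1, -3.9, 5.9], "rotation": [0.001, -0.001, 0.002]}]
```

View pics/d1.png

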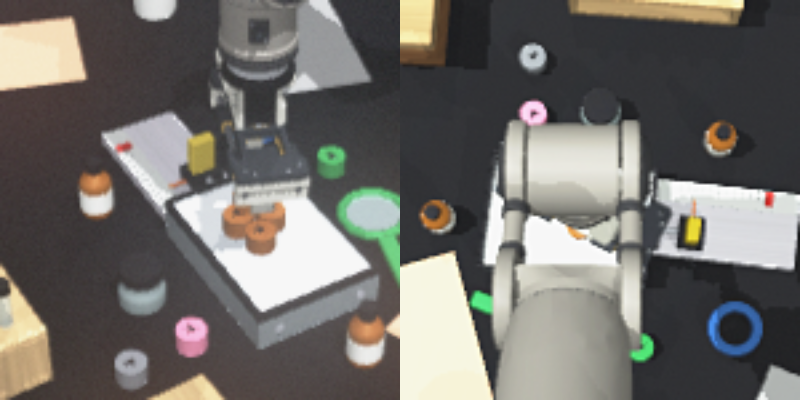

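Request:
apply_moves --motion '[{"offset": [-5, -4, 0], "rotation": [0, 0, 0]}, {"offset": [0, 0, 0], "rotation": [0, 0, 0]}, {"offset": [0, 0, 0], "rotation": [0, 0, 0]}]'

```text
time: 3.17
tool_pos: [0.5699, 0.081, 0.1526]
tool_rot: [3.139, 0.004, 2.692]
contact_force: [-0.3, 0.9, -0.4]
opening: 0.0457
```

```bash
python3 plan.py .5685,.0815,.144,2.69; python3 -c "
from cell import observe;print(observe()['qvel'])"
```

```text
at [0.5699 0.081  0.1526] [3.139 0.004 2.692] t 3.17 F [-0.3  0.9 -0.4] op 0.0457
1
[{"offset": [1.5, -0.2, 9], "rotation": [0.003, 0.004, 0.002]}]
[-0.01102402 -0.00353467 -0.01332517 -0.00589723  0.00060252 -0.00700833]
```

Request:
apply_moves --motion '[{"offset": [1, 0, 5], "rotation": [0, 0, 0]}, {"offset": [0, 0, 4], "rotation": [0, 0, 0]}, {"offset": [0, 0, 0], "rotation": [0, 0, 0]}]'

```text
time: 3.42
tool_pos: [0.5696, 0.081, 0.1437]
tool_rot: [3.138, 0.005, 2.691]
contact_force: [-1.4, 0.3, 0.4]
opening: 0.0458
```

```bash
python3 plan.py .5685,.0815,.144,2.69; python3 -c "
from cell import observe;print(observe()['qvel'])"
```

```text
at [0.5696 0.081  0.1437] [3.138 0.005 2.691] t 3.42 F [-1.4  0.3  0.4] op 0.0458
1
[{"offset": [1.3, 0.0, -0.3], "rotation": [0.004, 0.005, 0.001]}]
[-4.68341875e-04 -3.03952100e-03  3.02875399e-03  5.80810446e-06
  4.59101420e-03 -1.01369810e-04]
```

Request:
apply_moves --motion '[{"offset": [0, 0, 0], "rotation": [0, 0, 0]}, {"offset": [0, 0, 0], "rotation": [0, 0, 0]}, {"offset": [0, 0, 0], "rotation": [0, 0, 0]}, {"offset": [0, 0, 0], "rotation": [0, 0, 0]}, {"offset": [0, 0, -10], "rotation": [0, 0, 0]}, {"offset": [0, 0, -20], "rotation": [0, 0, 0]}, {"offset": [0, 0, -5], "rotation": [0, 0, 0]}, {"offset": [0, 0, 0], "rotation": [0, 0, 0]}]' --grip 0.8

```text
time: 4.08
tool_pos: [0.5688, 0.0809, 0.18]
tool_rot: [3.139, 0.003, 2.691]
contact_force: [0.5, 0.4, -0.8]
opening: 0.0324
```

```bash
python3 plan.py .5301,.1792,.18,2.69;python3 - <<'E'
from h import *
p=read_camera("scene");im=p["img"][:,:,::-1]
cv2.imwrite("pics/d2.png",cv2.resize(im[150:300,180:330],(600,600)))
E
```

```text
at [0.5688 0.0809 0.18  ] [3.139e+00 3.000e-03 2.691e+00] t 4.08 F [ 0.5  0.4 -0.8] op 0.0324
3
[{"offset": [26, 24, -0.0], "rotation": [0.001, 0.001, 0.0]}, {"offset": [26, 24, -0.0], "rotation": [0.001, 0.001, 0.0]}, {"offset": [26, 24, -0.0], "rotation": [0.001, 0.001, 0.001]}]
```

View pics/d2.png

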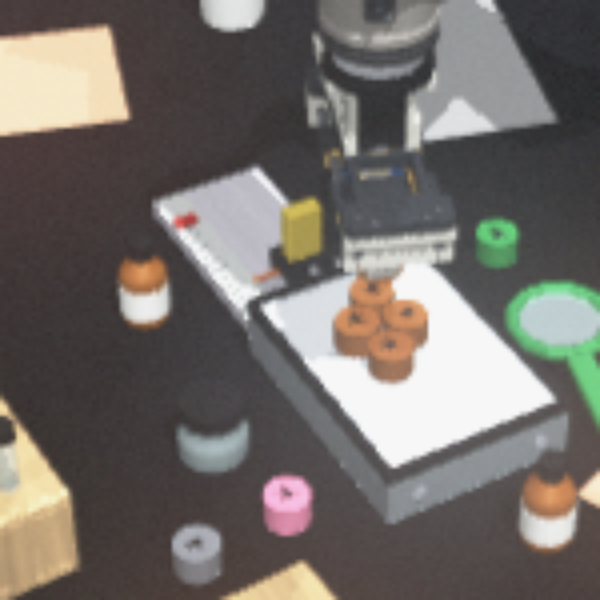

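The top specimen is lifted at about (375,275) in the crop, and the four below it are undisturbed.

Request:
apply_moves --motion '[{"offset": [20, 18, 0], "rotation": [0, 0, 0]}, {"offset": [26, 24, 0], "rotation": [0, 0, 0]}, {"offset": [14, 13, 0], "rotation": [0, 0, 0]}, {"offset": [5, 5, 0], "rotation": [0, 0, 0]}, {"offset": [0, 0, 0], "rotation": [0, 0, 0]}, {"offset": [0, 0, 0], "rotation": [0, 0, 0]}]'

```text
time: 4.63
tool_pos: [0.5354, 0.1644, 0.1774]
tool_rot: [3.14, 0.003, 2.689]
contact_force: [-1.0, -0.6, -1.2]
opening: 0.0324
```

```bash
python3 plan.py .5301,.1792,.121,2.69
```

```text
at [0.5354 0.1644 0.1774] [3.140e+00 3.000e-03 2.689e+00] t 4.63 F [-1.  -0.6 -1.2] op 0.0324
2
[{"offset": [5.7, 5.4, 28], "rotation": [0.001, 0.001, -0.001]}, {"offset": [5.7, 5.5, 28], "rotation": [0.001, 0.002, -0.0]}]
```

Request:
apply_moves --motion '[{"offset": [6, 6, 16], "rotation": [0, 0, 0]}, {"offset": [5, 5, 20], "rotation": [0, 0, 0]}, {"offset": [2, 1, 10], "rotation": [0, 0, 0]}, {"offset": [0, 0, 4], "rotation": [0, 0, 0]}, {"offset": [0, 0, 0], "rotation": [0, 0, 0]}, {"offset": [0, 0, 0], "rotation": [0, 0, 0]}]'

```text
time: 5.13
tool_pos: [0.5325, 0.1758, 0.1256]
tool_rot: [3.14, 0.006, 2.684]
contact_force: [-0.4, -0.6, -0.5]
opening: 0.0323
```

```bash
python3 plan.py .5301,.1792,.121,2.69
```

```text
at [0.5325 0.1758 0.1256] [3.14  0.006 2.684] t 5.13 F [-0.4 -0.6 -0.5] op 0.0323
1
[{"offset": [3.6, 2.0, 4.6], "rotation": [0.001, 0.006, -0.006]}]
```

Good. I'll lower the rest, release with a modest opening, and lift straight up.

Request:
apply_moves --motion '[{"offset": [3, 2, 3], "rotation": [0, 0.005, 0]}, {"offset": [0, 0, 2], "rotation": [0, 0, 0]}, {"offset": [0, 0, 0], "rotation": [0, 0, 0]}]'

```text
time: 5.38
tool_pos: [0.532, 0.178, 0.1219]
tool_rot: [3.139, 0.003, 2.683]
contact_force: [0.4, -0.5, -0.5]
opening: 0.0324
```

Request:
apply_moves --motion '[{"offset": [0, 0, 0], "rotation": [0, 0, 0]}, {"offset": [0, 0, 0], "rotation": [0, 0, 0]}, {"offset": [0, 0, 0], "rotation": [0, 0, 0]}, {"offset": [0, 0, -10], "rotation": [0, 0, 0]}, {"offset": [0, 0, -30], "rotation": [0, 0, 0]}, {"offset": [0, 0, -20], "rotation": [0, 0, 0]}, {"offset": [0, 0, -5], "rotation": [0, 0, 0]}]' --grip 0.5

```text
time: 5.97
tool_pos: [0.5313, 0.1778, 0.1904]
tool_rot: [3.14, 0.001, 2.683]
contact_force: [0.0, 0.9, 0.6]
opening: 0.046
```

```bash
python3 plan.py .5825,.118,.18,1.17;python3 - <<'E'
from h import *
p=read_camera("scene");im=p["img"][:,:,::-1]
cv2.imwrite("pics/d3.png",cv2.resize(im[150:300,180:330],(600,600)))
E
```

```text
at [0.5313 0.1778 0.1904] [3.140e+00 1.000e-03 2.683e+00] t 5.97 F [0.  0.9 0.6] op 0.046
14
[{"offset": [-5.2, -2.2, 0.7], "rotation": [0.0, -0.0, 0.108]}, {"offset": [-5.4, -1.6, 0.7], "rotation": [0.0, -0.0, 0.108]}, {"offset": [-5.5, -1.1, 0.8], "rotation": [0.0, -0.0, 0.108]}, {"offset": [-5.6, -0.5, 0.7], "rotation": [0.0, -0.0, 0.108]}, {"offset": [-5.6, 0.2, 0.8], "rotation": [0.0, -0.0, 0.108]}, {"offset": [-5.6, 0.8, 0.7], "rotation": [0.0, -0.0, 0.108]}, {"offset": [-5.5, 1.4, 0.8], "rotation": [0.0, -0.0, 0.108]}, {"offset": [-5.3, 1.9, 0.7], "rotation": [0.0, -0.0, 0.108]}, {"offset": [-5.0, 2.5, 0.8], "rotation": [0.0, -0.0, 0.108]}, {"offset": [-4.7, 3.0, 0.7], "rotation": [0.0, -0.0, 0.108]}, {"offset": [-4.4, 3.5, 0.8], "rotation": [0.0, -0.0, 0.108]}, {"offset": [-4.0, 4.0, 0.7], "rotation": [0.0, -0.0, 0.108]}, {"offset": [-3.5, 4.4, 0.8], "rotation": [0.001, -0.001, 0.108]}, {"offset": [-3.1, 4.7, 0.7], "rotation": [0.0, -0.0, 0.109]}]
```

View pics/d3.png

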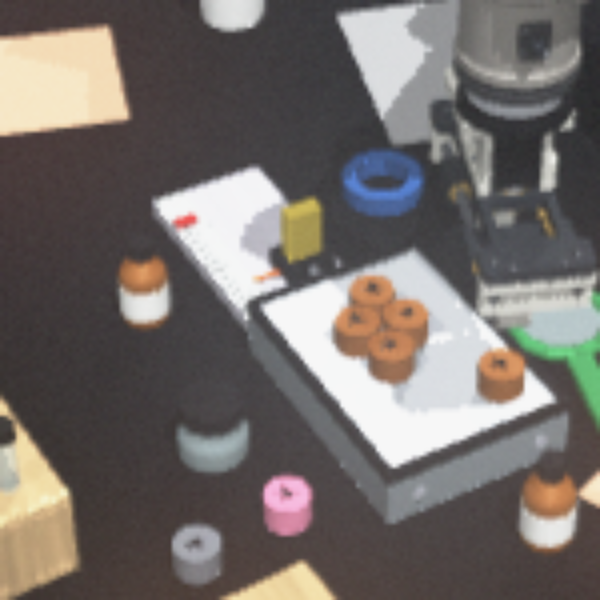

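The first one lies flat at crop (500,375). Next I'll turn to yaw 1.17 for the rhombus tip A.

Request:
apply_moves --motion '[{"offset": [-6, -2, 0], "rotation": [0, 0, 0.115]}, {"offset": [-7, -2, 0], "rotation": [0, 0, 0.118]}, {"offset": [-6, -1, 0], "rotation": [0, 0, 0.118]}, {"offset": [-6, 0, 0], "rotation": [0, 0, 0.118]}, {"offset": [-6, 0, 0], "rotation": [0, 0, 0.118]}, {"offset": [-6, 1, 0], "rotation": [0, 0, 0.118]}, {"offset": [-6, 2, 0], "rotation": [0, 0, 0.118]}, {"offset": [-5, 2, 0], "rotation": [0, 0, 0.118]}, {"offset": [-5, 3, 0], "rotation": [0, 0, 0.118]}, {"offset": [-5, 3, 0], "rotation": [0, 0, 0.118]}, {"offset": [-4, 4, 0], "rotation": [0, 0, 0.118]}, {"offset": [-4, 4, 0], "rotation": [0, 0, 0.118]}]'

```text
time: 7.02
tool_pos: [0.5744, 0.1197, 0.1831]
tool_rot: [-3.136, 0.002, 1.207]
contact_force: [0.2, 0.3, 0.6]
opening: 0.0459
```

```bash
python3 plan.py .583,.119,.18,1.17
```

```text
at [0.5744 0.1197 0.1831] [-3.136e+00  2.000e-03  1.207e+00] t 7.02 F [0.2 0.3 0.6] op 0.0459
1
[{"offset": [2.4, 8, 3.1], "rotation": [-0.006, 0.002, 0.037]}]
```

Request:
apply_moves --motion '[{"offset": [3, 5, 0], "rotation": [-0.005, 0, 0.01]}, {"offset": [0, 0, 0], "rotation": [0, 0, 0]}, {"offset": [0, 0, 0], "rotation": [0, 0, 0]}]'

```text
time: 7.27
tool_pos: [0.5803, 0.12, 0.1809]
tool_rot: [-3.139, 0.003, 1.196]
contact_force: [-0.5, 0.4, -0.3]
opening: 0.046
```

```bash
python3 plan.py .583,.119,.14,1.17
```

```text
at [0.5803 0.12   0.1809] [-3.139e+00  3.000e-03  1.196e+00] t 7.27 F [-0.5  0.4 -0.3] op 0.046
2
[{"offset": [0.1, 1.5, 20], "rotation": [-0.001, 0.002, 0.013]}, {"offset": [0.0, 1.5, 21], "rotation": [-0.002, 0.001, 0.013]}]
```

Request:
apply_moves --motion '[{"offset": [0, 2, 16], "rotation": [0, 0, 0.015]}, {"offset": [0, 1, 16], "rotation": [0, 0, 0.015]}, {"offset": [0, 0, 6], "rotation": [0, 0, 0]}, {"offset": [0, 0, 2], "rotation": [0, 0, 0]}, {"offset": [0, 0, 0], "rotation": [0, 0, 0]}]'

```text
time: 7.68
tool_pos: [0.5825, 0.1205, 0.1395]
tool_rot: [-3.139, 0.003, 1.18]
contact_force: [-0.1, 0.0, -0.8]
opening: 0.0458
```

```bash
python3 plan.py .583,.119,.12,1.17;python3 - <<'E'
from h import *
p=read_camera("scene");im=p["img"][:,:,::-1]
cv2.imwrite("pics/d4.png",cv2.resize(im[190:270,220:320],(750,600),interpolation=cv2.INTER_CUBIC))
E
```

```text
at [0.5825 0.1205 0.1395] [-3.139e+00  3.000e-03  1.180e+00] t 7.68 F [-0.1  0.  -0.8] op 0.0458
1
[{"offset": [-1.2, 1.1, 19], "rotation": [-0.003, 0.003, 0.01]}]
```

View pics/d4.png

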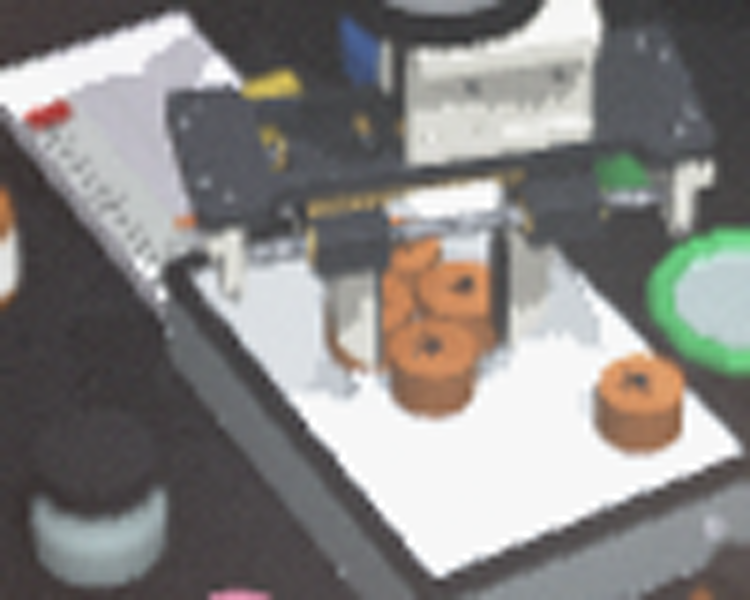

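Request:
apply_moves --motion '[{"offset": [0, 0, 6], "rotation": [0, 0, 0.005]}, {"offset": [0, 0, 8], "rotation": [0, 0, 0]}, {"offset": [0, 0, 6], "rotation": [0, 0, 0]}, {"offset": [0, 0, 0], "rotation": [0, 0, 0]}, {"offset": [0, 0, 0], "rotation": [0, 0, 0]}]'

```text
time: 8.15
tool_pos: [0.5834, 0.121, 0.12]
tool_rot: [3.141, 0.001, 1.177]
contact_force: [0.7, -0.3, 0.7]
opening: 0.0457
```

```bash
python3 plan.py .583,.119,.12,1.17
```

```text
at [0.5834 0.121  0.12  ] [3.141e+00 1.000e-03 1.177e+00] t 8.15 F [ 0.7 -0.3  0.7] op 0.0457
1
[{"offset": [-2.0, 0.4, -0.0], "rotation": [0.001, 0.001, 0.007]}]
```

Request:
apply_moves --motion '[{"offset": [0, 0, 0], "rotation": [0, 0, 0]}, {"offset": [0, 0, 0], "rotation": [0, 0, 0]}, {"offset": [0, 0, 0], "rotation": [0, 0, 0]}, {"offset": [0, 0, 0], "rotation": [0, 0, 0]}, {"offset": [0, 0, -12], "rotation": [0, 0, 0]}, {"offset": [0, 0, -18], "rotation": [0, 0, 0]}, {"offset": [15, 2, -4], "rotation": [0, 0, 0]}, {"offset": [24, 4, 0], "rotation": [0, 0, 0]}, {"offset": [15, 2, 0], "rotation": [0, 0, 0]}, {"offset": [6, 1, 0], "rotation": [0, 0, 0]}, {"offset": [0, 0, 0], "rotation": [0, 0, 0]}, {"offset": [0, 0, 0], "rotation": [0, 0, 0]}]' --grip 0.8

```text
time: 9.15
tool_pos: [0.6157, 0.1737, 0.1568]
tool_rot: [3.14, 0.001, 1.175]
contact_force: [0.7, -0.6, -1.3]
opening: 0.0321
```

```bash
python3 plan.py .6137,.1716,.121,1.17;python3 - <<'E'
from h import *
p=read_camera("scene");im=p["img"][:,:,::-1]
cv2.imwrite("pics/d5.png",cv2.resize(im[180:280,210:335],(750,600),interpolation=cv2.INTER_CUBIC))
E
```

```text
at [0.6157 0.1737 0.1568] [3.140e+00 1.000e-03 1.175e+00] t 9.15 F [ 0.7 -0.6 -1.3] op 0.0321
1
[{"offset": [-2.7, -1.1, 36], "rotation": [0.002, 0.001, 0.005]}]
```

View pics/d5.png

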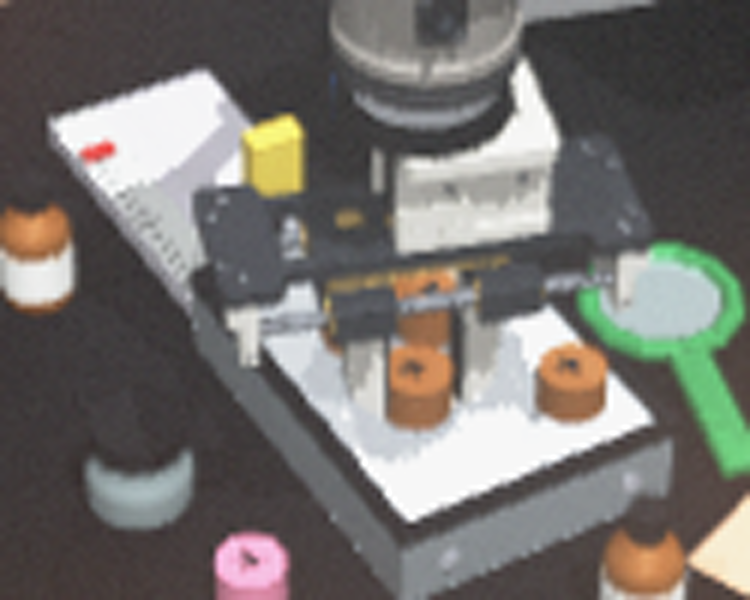

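Request:
apply_moves --motion '[{"offset": [-0.5, -1, 12], "rotation": [0, 0, 0]}, {"offset": [0, 0, 14], "rotation": [0, 0, 0]}, {"offset": [0, 0, 6], "rotation": [0, 0, 0]}, {"offset": [0, 0, 2], "rotation": [0, 0, 0]}, {"offset": [0, 0, 0], "rotation": [0, 0, 0]}, {"offset": [0, 0, 0], "rotation": [0, 0, 0]}]'

```text
time: 9.7
tool_pos: [0.613, 0.1695, 0.1222]
tool_rot: [3.141, 0.002, 1.172]
contact_force: [-0.6, -0.6, -0.5]
opening: 0.032
```

```bash
python3 plan.py .6137,.1716,.121,1.17
```

```text
at [0.613  0.1695 0.1222] [3.141e+00 2.000e-03 1.172e+00] t 9.7 F [-0.6 -0.6 -0.5] op 0.032
1
[{"offset": [2.2, -0.2, 1.1], "rotation": [0.0, 0.002, 0.002]}]
```

Request:
apply_moves --motion '[{"offset": [1.5, 0, 1], "rotation": [0, 0, 0]}, {"offset": [0, 0, 0], "rotation": [0, 0, 0]}]'

```text
time: 9.87
tool_pos: [0.614, 0.1706, 0.1221]
tool_rot: [3.14, 0.002, 1.172]
contact_force: [-0.4, 0.8, -0.3]
opening: 0.0325
```

Request:
apply_moves --motion '[{"offset": [0, 0, 0], "rotation": [0, 0, 0]}, {"offset": [0, 0, 0], "rotation": [0, 0, 0]}, {"offset": [0, 0, 0], "rotation": [0, 0, 0]}, {"offset": [0, 0, -12], "rotation": [0, 0, 0]}, {"offset": [0, 0, -24], "rotation": [0, 0, 0]}, {"offset": [0, 0, -10], "rotation": [0, 0, 0]}, {"offset": [-24, -1, 0], "rotation": [0, 0, 0]}, {"offset": [-34, -2, 0], "rotation": [0, 0, 0]}, {"offset": [-34, -2, 0], "rotation": [0, 0, 0]}, {"offset": [-18, -1, 0], "rotation": [0, 0, 0]}, {"offset": [-6, 0, 0], "rotation": [0, 0, 0]}, {"offset": [0, 0, 0], "rotation": [0, 0, 0]}]' --grip 0.5

```text
time: 10.87
tool_pos: [0.5638, 0.0647, 0.1778]
tool_rot: [3.13, -0.004, 1.176]
contact_force: [-0.3, -0.2, -0.7]
opening: 0.0456
```

```bash
python3 plan.py .5577,.0585,.16,1.17;python3 - <<'E'
from h import *
p=read_camera("scene");im=p["img"][:,:,::-1]
cv2.imwrite("pics/d6.png",cv2.resize(im[180:280,210:335],(750,600),interpolation=cv2.INTER_CUBIC))
E
```

```text
at [0.5638 0.0647 0.1778] [ 3.13  -0.004  1.176] t 10.87 F [-0.3 -0.2 -0.7] op 0.0456
1
[{"offset": [-8, -3.4, 18], "rotation": [0.012, -0.004, 0.006]}]
```

View pics/d6.png

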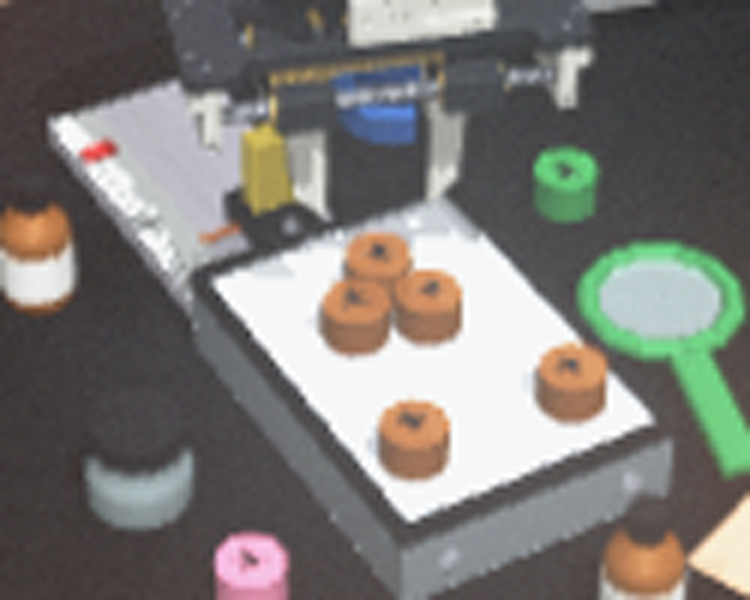

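Request:
apply_moves --motion '[{"offset": [-6, -3, 0], "rotation": [0.01, -0.003, 0]}, {"offset": [-1, 0, 8], "rotation": [0, 0, 0]}, {"offset": [0, 0, 12], "rotation": [0, 0, 0]}, {"offset": [0, 0, 8], "rotation": [0, 0, 0]}, {"offset": [0, 0, 4], "rotation": [0, 0, 0]}, {"offset": [0, 0, 0], "rotation": [0, 0, 0]}, {"offset": [0, 0, 0], "rotation": [0, 0, 0]}]'

```text
time: 11.5
tool_pos: [0.5605, 0.0645, 0.1427]
tool_rot: [3.14, -0.002, 1.181]
contact_force: [0.4, -0.9, 0.0]
opening: 0.0458
```

```bash
python3 plan.py .5577,.0585,.12,1.17
```

```text
at [0.5605 0.0645 0.1427] [ 3.140e+00 -2.000e-03  1.181e+00] t 11.5 F [ 0.4 -0.9  0. ] op 0.0458
1
[{"offset": [-7, -0.4, 23], "rotation": [0.002, -0.002, 0.011]}]
```

Request:
apply_moves --motion '[{"offset": [-5, 0, 0], "rotation": [0, 0, 0]}, {"offset": [-2, 0, 0], "rotation": [0, 0, 0]}, {"offset": [0, 0, 0], "rotation": [0, 0, 0]}, {"offset": [0, 0, 0], "rotation": [0, 0, 0]}]'

```text
time: 11.83
tool_pos: [0.558, 0.0578, 0.1432]
tool_rot: [3.139, -0.003, 1.182]
contact_force: [1.1, -0.5, -0.3]
opening: 0.0458
```

```bash
python3 plan.py .5577,.0585,.12,1.17;python3 - <<'E'
from h import *
p=read_camera("scene");im=p["img"][:,:,::-1]
cv2.imwrite("pics/d7.png",cv2.resize(im[180:280,210:335],(750,600),interpolation=cv2.INTER_CUBIC))
E
```

```text
at [0.558  0.0578 0.1432] [ 3.139e+00 -3.000e-03  1.182e+00] t 11.83 F [ 1.1 -0.5 -0.3] op 0.0458
1
[{"offset": [0.5, -0.7, 23], "rotation": [0.003, -0.003, 0.012]}]
```

View pics/d7.png

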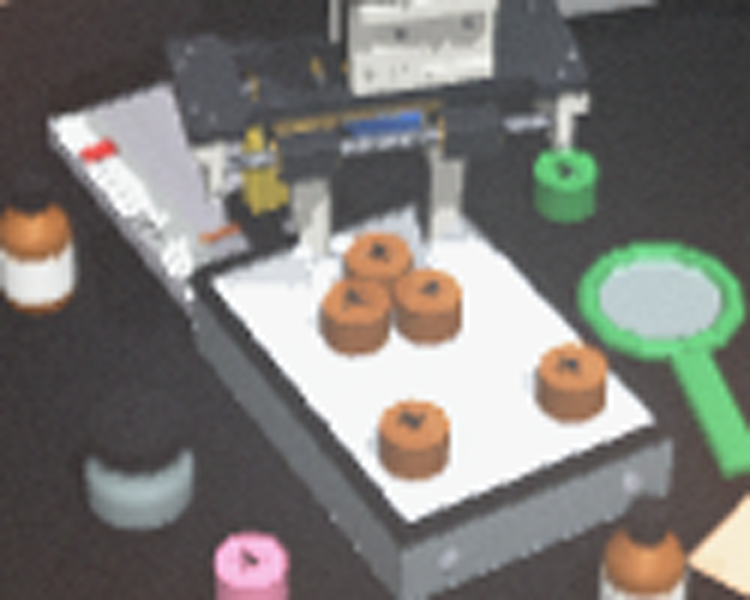

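Request:
apply_moves --motion '[{"offset": [0, 0, 8], "rotation": [0, 0, 0.01]}, {"offset": [0, 0, 10], "rotation": [0, 0, 0]}, {"offset": [0, 0, 5], "rotation": [0, 0, 0]}, {"offset": [0, 0, 0], "rotation": [0, 0, 0]}, {"offset": [0, 0, 0], "rotation": [0, 0, 0]}]'

```text
time: 12.3
tool_pos: [0.5582, 0.0577, 0.1179]
tool_rot: [3.138, -0.003, 1.17]
contact_force: [0.3, 0.1, 0.5]
opening: 0.0459
```

Request:
apply_moves --motion '[{"offset": [0, 0, 0], "rotation": [0, 0, 0]}, {"offset": [0, 0, 0], "rotation": [0, 0, 0]}, {"offset": [0, 0, 0], "rotation": [0, 0, 0]}, {"offset": [0, 0, 0], "rotation": [0, 0, 0]}, {"offset": [0, 0, -12], "rotation": [0, 0, 0]}, {"offset": [0, 0, -16], "rotation": [0, 0, 0]}, {"offset": [-8, -12, -3], "rotation": [0, 0, 0]}, {"offset": [-11, -15, 0], "rotation": [0, 0, 0]}, {"offset": [-4, -6, 0], "rotation": [0, 0, 0]}, {"offset": [-1, -2, 0], "rotation": [0, 0, 0]}, {"offset": [0, 0, 0], "rotation": [0, 0, 0]}, {"offset": [0, 0, 0], "rotation": [0, 0, 0]}]' --grip 0.8

```text
time: 13.3
tool_pos: [0.5165, 0.0491, 0.1509]
tool_rot: [3.136, -0.004, 1.171]
contact_force: [-0.4, 0.2, -0.5]
opening: 0.0325
```

```bash
python3 plan.py .5175,.048,.121,1.17;python3 - <<'E'
from h import *
p=read_camera("scene");im=p["img"][:,:,::-1]
cv2.imwrite("pics/d8.png",cv2.resize(im[180:280,210:335],(750,600),interpolation=cv2.INTER_CUBIC))
E
```

```text
at [0.5165 0.0491 0.1509] [ 3.136 -0.004  1.171] t 13.3 F [-0.4  0.2 -0.5] op 0.0325
1
[{"offset": [-0.8, 1.2, 30], "rotation": [0.006, -0.004, 0.001]}]
```

View pics/d8.png

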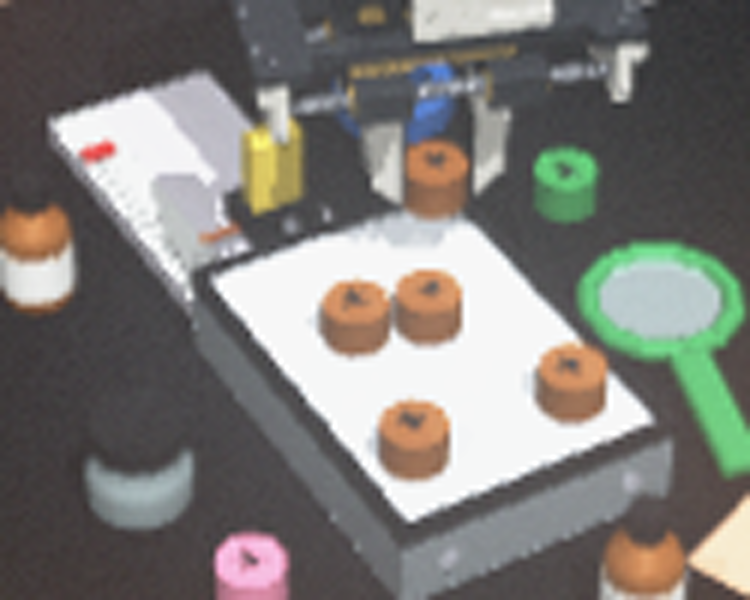

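Request:
apply_moves --motion '[{"offset": [0, 2, 12], "rotation": [0.004, -0.004, 0]}, {"offset": [0, 0, 12], "rotation": [0, 0, 0]}, {"offset": [0, 0, 5], "rotation": [0, 0, 0]}, {"offset": [0, 0, 1], "rotation": [0, 0, 0]}, {"offset": [0, 0, 0], "rotation": [0, 0, 0]}, {"offset": [0, 0, 0], "rotation": [0, 0, 0]}]'

```text
time: 13.85
tool_pos: [0.5213, 0.0485, 0.1174]
tool_rot: [3.14, 0.001, 1.171]
contact_force: [-2.6, -0.8, 7.0]
opening: 0.032
```

```bash
python3 plan.py .5175,.048,.1195,1.17
```

```text
at [0.5213 0.0485 0.1174] [3.140e+00 1.000e-03 1.171e+00] t 13.85 F [-2.6 -0.8  7. ] op 0.032
1
[{"offset": [-1.9, -3.3, -2.1], "rotation": [0.002, 0.001, 0.001]}]
```

Request:
apply_moves --motion '[{"offset": [0, 0, -1], "rotation": [0, 0, 0]}, {"offset": [0, 0, 0], "rotation": [0, 0, 0]}, {"offset": [0, 0, 0], "rotation": [0, 0, 0]}, {"offset": [0, 0, -12], "rotation": [0, 0, 0]}, {"offset": [0, 0, -24], "rotation": [0, 0, 0]}, {"offset": [0, 0, -16], "rotation": [0, 0, -0.06]}, {"offset": [0, 0, 0], "rotation": [0, 0, -0.118]}, {"offset": [0, 0, 0], "rotation": [0, 0, -0.118]}]' --grip 0.5

```text
time: 14.52
tool_pos: [0.522, 0.0486, 0.1728]
tool_rot: [3.14, 0.001, 1.475]
contact_force: [-0.1, 1.1, 0.2]
opening: 0.046
```

```bash
python3 plan.py .5875,.0815,.17,2.74
```

```text
at [0.522  0.0486 0.1728] [3.140e+00 1.000e-03 1.475e+00] t 14.52 F [-0.1  1.1  0.2] op 0.046
12
[{"offset": [3.2, 5.2, 0.2], "rotation": [0.0, 0.0, -0.105]}, {"offset": [2.7, 5.5, 0.2], "rotation": [0.0, 0.0, -0.105]}, {"offset": [2.1, 5.7, 0.2], "rotation": [0.0, 0.0, -0.106]}, {"offset": [1.5, 5.9, 0.2], "rotation": [0.0, 0.0, -0.105]}, {"offset": [0.9, 6, 0.3], "rotation": [0.0, 0.0, -0.106]}, {"offset": [0.2, 6, 0.2], "rotation": [0.0, 0.0, -0.105]}, {"offset": [-0.4, 6, 0.3], "rotation": [0.0, 0.0, -0.106]}, {"offset": [-1.1, 6, 0.2], "rotation": [-0.0, 0.0, -0.105]}, {"offset": [-1.7, 5.9, 0.3], "rotation": [-0.0, 0.0, -0.106]}, {"offset": [-2.4, 5.7, 0.2], "rotation": [-0.0, 0.001, -0.105]}, {"offset": [-2.9, 5.5, 0.3], "rotation": [-0.0, 0.0, -0.106]}, {"offset": [-3.5, 5.1, 0.2], "rotation": [-0.0, 0.001, -0.105]}]
```

Request:
apply_moves --motion '[{"offset": [3, 5, 0], "rotation": [0, 0, -0.11]}, {"offset": [3, 6, 0], "rotation": [0, 0, -0.11]}, {"offset": [2, 6, 0], "rotation": [0, 0, -0.11]}, {"offset": [2, 6, 0], "rotation": [0, 0, -0.11]}, {"offset": [1, 6, 0], "rotation": [0, 0, -0.11]}, {"offset": [0, 6, 0], "rotation": [0, 0, -0.11]}, {"offset": [0, 6, 0], "rotation": [0, 0, -0.11]}, {"offset": [-1, 6, 0], "rotation": [0, 0, -0.11]}, {"offset": [-2, 6, 0], "rotation": [0, 0, -0.11]}, {"offset": [-2, 6, 0], "rotation": [0, 0, -0.1]}, {"offset": [-3, 5, 0], "rotation": [0, 0, -0.07]}, {"offset": [-2, 3, 0], "rotation": [0, 0, -0.03]}]'

```text
time: 15.52
tool_pos: [0.5872, 0.0858, 0.1752]
tool_rot: [3.14, 0.006, 2.731]
contact_force: [-0.8, 0.6, 1.1]
opening: 0.0461
```

```bash
python3 plan.py .5875,.0815,.145,2.74
```

```text
at [0.5872 0.0858 0.1752] [3.14  0.006 2.731] t 15.52 F [-0.8  0.6  1.1] op 0.0461
1
[{"offset": [-1.8, -3.9, 30], "rotation": [0.001, 0.006, -0.009]}]
```

Request:
apply_moves --motion '[{"offset": [-2, -3, 0], "rotation": [0, 0.004, 0]}, {"offset": [0, 0, 0], "rotation": [0, 0, 0]}, {"offset": [0, 0, 10], "rotation": [0, 0, 0]}, {"offset": [0, 0, 12], "rotation": [0, 0, 0]}, {"offset": [0, 0, 6], "rotation": [0, 0, 0]}, {"offset": [0, 0, 2], "rotation": [0, 0, 0]}, {"offset": [0, 0, 0], "rotation": [0, 0, 0]}, {"offset": [0, 0, 0], "rotation": [0, 0, 0]}]'

```text
time: 16.18
tool_pos: [0.5874, 0.0813, 0.1421]
tool_rot: [3.141, 0.001, 2.726]
contact_force: [0.2, 0.2, 0.3]
opening: 0.0457
```

```bash
python3 plan.py .5875,.0815,.12,2.74;python3 - <<'E'
from h import *
p=read_camera("scene");im=p["img"][:,:,::-1]
cv2.imwrite("pics/d9.png",cv2.resize(im[180:280,210:335],(750,600),interpolation=cv2.INTER_CUBIC))
E
```

```text
at [0.5874 0.0813 0.1421] [3.141e+00 1.000e-03 2.726e+00] t 16.18 F [0.2 0.2 0.3] op 0.0457
1
[{"offset": [0.0, 0.2, 22], "rotation": [0.001, 0.001, -0.014]}]
```

View pics/d9.png

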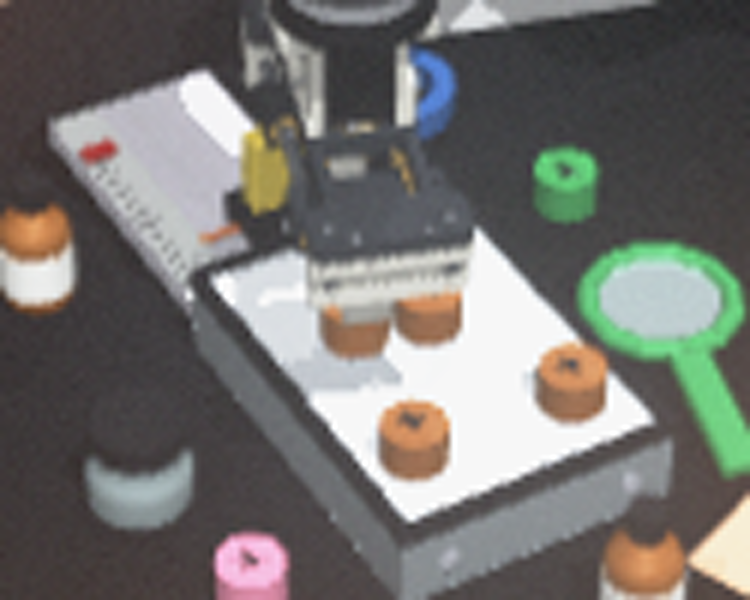

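Request:
apply_moves --motion '[{"offset": [0, 0, 7], "rotation": [0, 0, 0]}, {"offset": [0, 0, 8], "rotation": [0, 0, 0]}, {"offset": [0, 0, 4], "rotation": [0, 0, 0]}, {"offset": [0, 0, 0], "rotation": [0, 0, 0]}, {"offset": [0, 0, 0], "rotation": [0, 0, 0]}]'

```text
time: 16.65
tool_pos: [0.5879, 0.0814, 0.1221]
tool_rot: [3.14, 0.003, 2.726]
contact_force: [-0.5, 0.5, -0.1]
opening: 0.0459
```

Request:
apply_moves --motion '[{"offset": [0, 0, 0], "rotation": [0, 0, 0]}, {"offset": [0, 0, 0], "rotation": [0, 0, 0]}, {"offset": [0, 0, 0], "rotation": [0, 0, 0]}, {"offset": [0, 0, 0], "rotation": [0, 0, 0]}, {"offset": [0, 0, -12], "rotation": [0, 0, 0]}, {"offset": [0, 0, -14], "rotation": [0, 0, 0]}, {"offset": [-10, -10, -3], "rotation": [0, 0, 0]}, {"offset": [-13, -13, 0], "rotation": [0, 0, 0]}, {"offset": [-5, -6, 0], "rotation": [0, 0, 0]}, {"offset": [-1, -1, 0], "rotation": [0, 0, 0]}, {"offset": [0, 0, 0], "rotation": [0, 0, 0]}, {"offset": [0, 0, 0], "rotation": [0, 0, 0]}]' --grip 0.8

```text
time: 17.65
tool_pos: [0.6033, 0.0388, 0.1518]
tool_rot: [3.14, 0.003, 2.726]
contact_force: [-0.2, 0.4, -0.1]
opening: 0.0319
```

```bash
python3 plan.py .6019,.0422,.122,2.74;python3 - <<'E'
from h import *
p=read_camera("scene");im=p["img"][:,:,::-1]
cv2.imwrite("pics/d10.png",cv2.resize(im[180:280,210:335],(750,600),interpolation=cv2.INTER_CUBIC))
E
```

```text
at [0.6033 0.0388 0.1518] [3.140e+00 3.000e-03 2.726e+00] t 17.65 F [-0.2  0.4 -0.1] op 0.0319
1
[{"offset": [2.7, 2.6, 30], "rotation": [0.001, 0.003, -0.014]}]
```

View pics/d10.png

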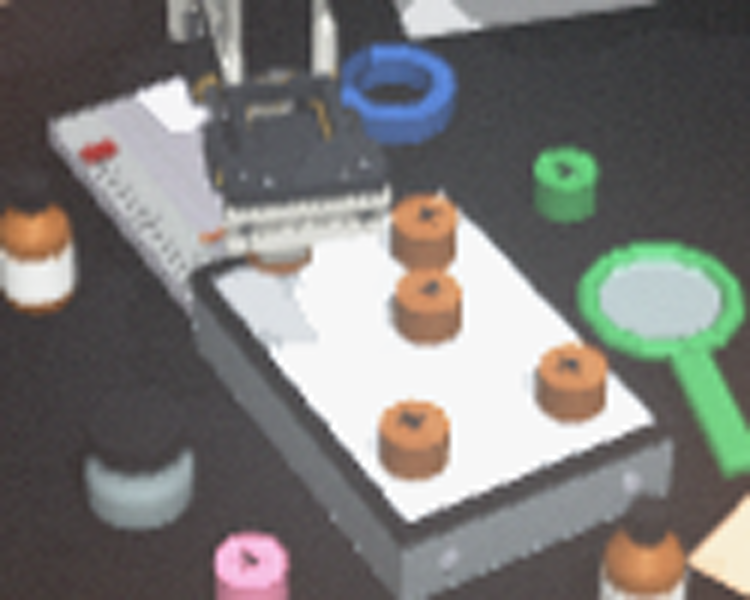

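Request:
apply_moves --motion '[{"offset": [2, 2, 10], "rotation": [0, 0.003, 0]}, {"offset": [0, 0, 12], "rotation": [0, 0, 0]}, {"offset": [0, 0, 6], "rotation": [0, 0, 0]}, {"offset": [0, 0, 1], "rotation": [0, 0, 0]}, {"offset": [0, 0, 0], "rotation": [0, 0, 0]}, {"offset": [0, 0, 0], "rotation": [0, 0, 0]}]'

```text
time: 18.2
tool_pos: [0.602, 0.0437, 0.1217]
tool_rot: [3.141, 0.002, 2.73]
contact_force: [-0.4, -1.4, 2.4]
opening: 0.0319
```

```bash
python3 plan.py .6019,.0422,.122,2.74
```

```text
at [0.602  0.0437 0.1217] [3.141e+00 2.000e-03 2.730e+00] t 18.2 F [-0.4 -1.4  2.4] op 0.0319
1
[{"offset": [-0.5, -1.4, -0.3], "rotation": [0.001, 0.002, -0.01]}]
```

Request:
apply_moves --motion '[{"offset": [0, 0, 0], "rotation": [0, 0, 0]}, {"offset": [0, 0, 0], "rotation": [0, 0, 0]}, {"offset": [0, 0, 0], "rotation": [0, 0, 0]}, {"offset": [0, 0, -12], "rotation": [0, 0, 0]}, {"offset": [0, 0, -24], "rotation": [0, 0, 0]}, {"offset": [0, 0, -10], "rotation": [0, 0, 0]}]' --grip 0.5

```text
time: 18.7
tool_pos: [0.5996, 0.0455, 0.1659]
tool_rot: [-3.14, -0.007, 2.731]
contact_force: [0.8, -0.8, 0.0]
opening: 0.046
```

```bash
python3 plan.py .554,.097,.17,3.15
```

```text
at [0.5996 0.0455 0.1659] [-3.14  -0.007  2.731] t 18.7 F [ 0.8 -0.8  0. ] op 0.046
4
[{"offset": [16, 7, -0.9], "rotation": [-0.0, -0.002, -0.105]}, {"offset": [15, 9, -1.0], "rotation": [-0.0, -0.002, -0.105]}, {"offset": [13, 10, -1.0], "rotation": [-0.0, -0.002, -0.104]}, {"offset": [13, 12, -1.0], "rotation": [-0.0, -0.002, -0.105]}]
```

Request:
apply_moves --motion '[{"offset": [13, 5, -1], "rotation": [0, 0, -0.1]}, {"offset": [15, 9, 0], "rotation": [0, -0.002, -0.11]}, {"offset": [13, 9, 0], "rotation": [0, -0.002, -0.1]}, {"offset": [9, 8, 0], "rotation": [0, -0.002, -0.08]}, {"offset": [4, 4, 0], "rotation": [0, 0, -0.02]}, {"offset": [0, 0, 0], "rotation": [0, 0, 0]}, {"offset": [0, 0, 0], "rotation": [0, 0, 0]}]'

```text
time: 19.28
tool_pos: [0.5559, 0.094, 0.1743]
tool_rot: [3.141, 0.011, -3.127]
contact_force: [-0.1, 0.3, -0.5]
opening: 0.046
```

```bash
python3 plan.py .554,.097,.122,3.15;python3 - <<'E'
from h import *
p=read_camera("scene");im=p["img"][:,:,::-1]
cv2.imwrite("pics/d11.png",cv2.resize(im[180:280,210:335],(750,600),interpolation=cv2.INTER_CUBIC))
E
```

```text
at [0.5559 0.094  0.1743] [ 3.141  0.011 -3.127] t 19.28 F [-0.1  0.3 -0.5] op 0.046
2
[{"offset": [1.2, 1.5, 26], "rotation": [0.0, 0.005, 0.003]}, {"offset": [1.1, 1.5, 26], "rotation": [0.0, 0.006, 0.003]}]
```

View pics/d11.png

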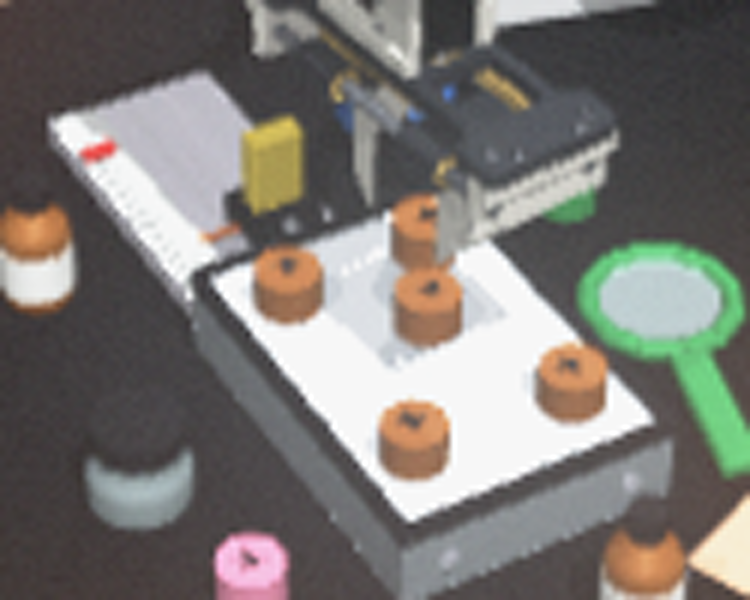

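Request:
apply_moves --motion '[{"offset": [2, 3, 8], "rotation": [0, 0.008, 0]}, {"offset": [0, 0, 12], "rotation": [0, 0, 0]}, {"offset": [0, 0, 7], "rotation": [0, 0, 0]}, {"offset": [0, 0, 2], "rotation": [0, 0, 0]}, {"offset": [0, 0, 0], "rotation": [0, 0, 0]}, {"offset": [0, 0, 0], "rotation": [0, 0, 0]}]'

```text
time: 19.83
tool_pos: [0.5557, 0.0952, 0.1422]
tool_rot: [3.141, 0.001, -3.136]
contact_force: [0.2, -0.5, 0.7]
opening: 0.046
```

```bash
python3 plan.py .554,.097,.122,3.15
```

```text
at [0.5557 0.0952 0.1422] [ 3.141e+00  1.000e-03 -3.136e+00] t 19.83 F [ 0.2 -0.5  0.7] op 0.046
1
[{"offset": [1.7, 1.8, 20], "rotation": [0.0, 0.001, -0.003]}]
```

Request:
apply_moves --motion '[{"offset": [1.5, 1, 7], "rotation": [0, 0, 0]}, {"offset": [0, 0, 8], "rotation": [0, 0, 0]}, {"offset": [0, 0, 4], "rotation": [0, 0, 0]}, {"offset": [0, 0, 0], "rotation": [0, 0, 0]}, {"offset": [0, 0, 0], "rotation": [0, 0, 0]}]'

```text
time: 20.25
tool_pos: [0.5545, 0.0961, 0.1216]
tool_rot: [3.141, 0.002, -3.137]
contact_force: [0.1, -0.6, -0.2]
opening: 0.0458
```

Request:
apply_moves --motion '[{"offset": [0, 0, 0], "rotation": [0, 0, 0]}, {"offset": [0, 0, 0], "rotation": [0, 0, 0]}, {"offset": [0, 0, 0], "rotation": [0, 0, 0]}, {"offset": [0, 0, 0], "rotation": [0, 0, 0]}, {"offset": [0, 0, -12], "rotation": [0, 0, 0]}, {"offset": [-5, 6, 0], "rotation": [0, 0, 0]}, {"offset": [-5, 6, 0], "rotation": [0, 0, 0]}, {"offset": [-2, 2, 0], "rotation": [0, 0, 0]}, {"offset": [0, 0, 0], "rotation": [0, 0, 0]}, {"offset": [0, 0, 0], "rotation": [0, 0, 0]}]' --grip 0.8

```text
time: 21.08
tool_pos: [0.5682, 0.1122, 0.1337]
tool_rot: [3.141, 0.003, -3.137]
contact_force: [0.3, -0.4, 0.5]
opening: 0.0324
```

```bash
python3 plan.py .566,.1107,.123,3.15
```

```text
at [0.5682 0.1122 0.1337] [ 3.141e+00  3.000e-03 -3.137e+00] t 21.08 F [ 0.3 -0.4  0.5] op 0.0324
1
[{"offset": [2.2, -1.5, 11], "rotation": [0.001, 0.003, -0.004]}]
```

Request:
apply_moves --motion '[{"offset": [1.5, -1, 5], "rotation": [0, 0, 0]}, {"offset": [0, 0, 5], "rotation": [0, 0, 0]}, {"offset": [0, 0, 1], "rotation": [0, 0, 0]}, {"offset": [0, 0, 0], "rotation": [0, 0, 0]}, {"offset": [0, 0, 0], "rotation": [0, 0, 0]}]'

```text
time: 21.5
tool_pos: [0.5665, 0.1113, 0.1217]
tool_rot: [3.141, 0.004, -3.137]
contact_force: [-0.1, 0.7, 2.2]
opening: 0.0322
```

Request:
apply_moves --motion '[{"offset": [0, 0, 0], "rotation": [0, 0, 0]}, {"offset": [0, 0, 0], "rotation": [0, 0, 0]}, {"offset": [0, 0, 0], "rotation": [0, 0, 0]}, {"offset": [0, 0, -12], "rotation": [0, 0, 0]}, {"offset": [0, 0, -30], "rotation": [0, 0, 0]}, {"offset": [0, 0, -25], "rotation": [0, 0, 0]}, {"offset": [0, 0, -5], "rotation": [0, 0, 0]}]' --grip 0.5

```text
time: 22.08
tool_pos: [0.5639, 0.1102, 0.1912]
tool_rot: [-3.142, -0.007, -3.138]
contact_force: [0.3, -0.3, -0.2]
opening: 0.0459
```

Request:
apply_moves --motion '[{"offset": [2, -20, 0], "rotation": [0, 0, 0.03]}, {"offset": [2, -34, 0], "rotation": [0, 0, 0.03]}, {"offset": [2, -34, 0], "rotation": [0, 0, 0.03]}, {"offset": [2, -34, 0], "rotation": [0, 0, 0]}, {"offset": [2, -20, 0], "rotation": [0, 0, 0]}, {"offset": [1, -7, 0], "rotation": [0, 0, 0]}, {"offset": [0, 0, 0], "rotation": [0, 0, 0]}, {"offset": [0, 0, 0], "rotation": [0, 0, 0]}]' --grip 0.56

```text
time: 22.75
tool_pos: [0.5437, -0.042, 0.1887]
tool_rot: [3.141, -0.006, 3.053]
contact_force: [0.3, -0.3, -0.2]
opening: 0.0405
```

```bash
python3 plan.py .549,-.044,.16,3.05
python3 - <<'E'
from h import *
p=read_camera("scene");q=read_camera("top")
cv2.imwrite("pics/e1.png",np.hstack([cv2.resize(p["img"][180:280,210:335,::-1],(500,400),interpolation=cv2.INTER_CUBIC),cv2.resize(q["img"][130:280,210:310,::-1],(267,400),interpolation=cv2.INTER_CUBIC)]))
def discs(v): return [(*v[2*i:2*i+2],.057) for i in range(5)]
x0=[.532,.178,.613,.1696,.522,.050,.602,.043,.5665,.111]
for pics in([p],[q]):
    v,f,n=fit(pics,discs,x0,[.004]*10); print(v.reshape(5,2).round(4).tolist(),f,n)
    P=v.reshape(5,2); print("min dist",min(np.linalg.norm(P[i]-P[j]) for i in range(5) for j in range(i)))
for s in (p,):
  for k in("pointer","mark","grip","plate"):
    print(k,[(np.round(d["location"],3).tolist(),round(d["score"],2)) for d in tip_of(k,s)])
E
```

```text
at [ 0.5437 -0.042   0.1887] [ 3.141 -0.006  3.053] t 22.75 F [ 0.3 -0.3 -0.2] op 0.0405
1
[{"offset": [-5.6, -1.6, 29], "rotation": [0.001, -0.006, 0.003]}]
[[0.5284, 0.179], [0.6152, 0.1695], [0.5215, 0.049], [0.6, 0.0436], [0.5663, 0.1129]] 128.20046620734456 [np.float64(649.9999999999999)]
min dist 0.0747847380191174
[[0.5325, 0.1802], [0.6158, 0.168], [0.523, 0.0516], [0.6017, 0.0457], [0.5674, 0.1118]] 153.19412885881297 [np.float64(328.0)]
min dist 0.07421107233897851
pointer [([0.595, -0.045, 0.018], 0.81)]
mark []
grip [([0.55, -0.045, 0.059], 0.82), ([0.522, 0.051, 0.056], 0.45)]
plate [([0.563, 0.111, 0.05], 0.95), ([0.566, 0.113, 0.059], 0.54)]
```

View pics/e1.png

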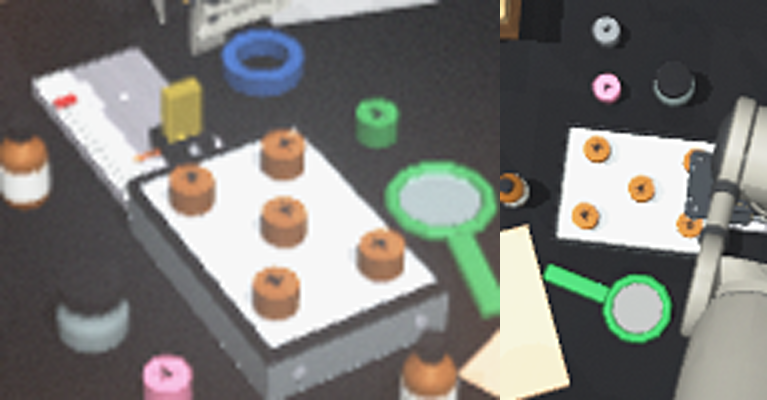

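The five are in an even quincunx, flat, with minimum centre spacing of about 74 mm (gap about 40 mm). Next is the grip.

Request:
apply_moves --motion '[{"offset": [-4, -2, 10], "rotation": [0, -0.006, 0]}, {"offset": [-2, 0, 16], "rotation": [0, 0, 0]}, {"offset": [0, 0, 10], "rotation": [0, 0, 0]}, {"offset": [0, 0, 3], "rotation": [0, 0, 0]}, {"offset": [0, 0, 0], "rotation": [0, 0, 0]}, {"offset": [0, 0, 0], "rotation": [0, 0, 0]}]'

```text
time: 23.55
tool_pos: [0.551, -0.0402, 0.1497]
tool_rot: [3.141, 0.004, 3.061]
contact_force: [0.5, -1.2, 0.1]
opening: 0.0403
```

```bash
python3 plan.py .549,-.044,.104,3.05
python3 - <<'E'
from h import *
p=read_camera("scene")
cv2.imwrite("pics/e2.png",cv2.resize(p["img"][170:250,200:300,::-1],(750,600),interpolation=cv2.INTER_CUBIC))
E
```

```text
at [ 0.551  -0.0402  0.1497] [3.141 0.004 3.061] t 23.55 F [ 0.5 -1.2  0.1] op 0.0403
2
[{"offset": [0.9, -2.0, 23], "rotation": [0.0, 0.002, 0.006]}, {"offset": [0.9, -1.9, 23], "rotation": [0.001, 0.002, 0.005]}]
```

View pics/e2.png

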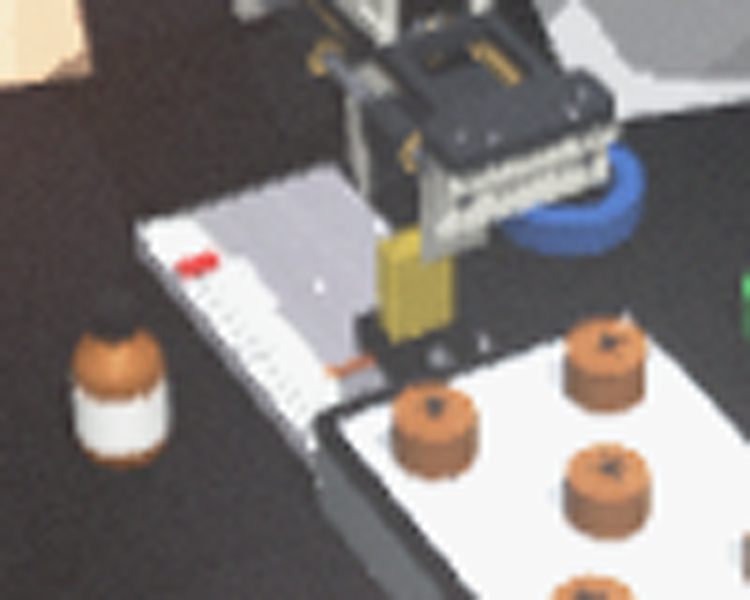

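Request:
apply_moves --motion '[{"offset": [1, -4, 0], "rotation": [0, 0, 0.008]}, {"offset": [0, -1, 2], "rotation": [0, 0, 0]}, {"offset": [0, 0, 10], "rotation": [0, 0, 0]}, {"offset": [0, 0, 16], "rotation": [0, 0, 0]}, {"offset": [0, 0, 10], "rotation": [0, 0, 0]}, {"offset": [0, 0, 5], "rotation": [0, 0, 0]}, {"offset": [0, 0, 0], "rotation": [0, 0, 0]}, {"offset": [0, 0, 0], "rotation": [0, 0, 0]}]'

```text
time: 24.27
tool_pos: [0.5507, -0.0465, 0.1058]
tool_rot: [-3.141, 0.008, 3.051]
contact_force: [0.8, 0.5, 0.1]
opening: 0.0399
```

```bash
python3 plan.py .549,-.044,.104,3.05
python3 - <<'E'
from h import *
p=read_camera("scene")
cv2.imwrite("pics/e3.png",cv2.resize(p["img"][170:250,200:300,::-1],(750,600),interpolation=cv2.INTER_CUBIC))
E
```

```text
at [ 0.5507 -0.0465  0.1058] [-3.141  0.008  3.051] t 24.27 F [0.8 0.5 0.1] op 0.0399
1
[{"offset": [2.0, 2.3, 1.8], "rotation": [-0.0, 0.008, 0.001]}]
```

View pics/e3.png

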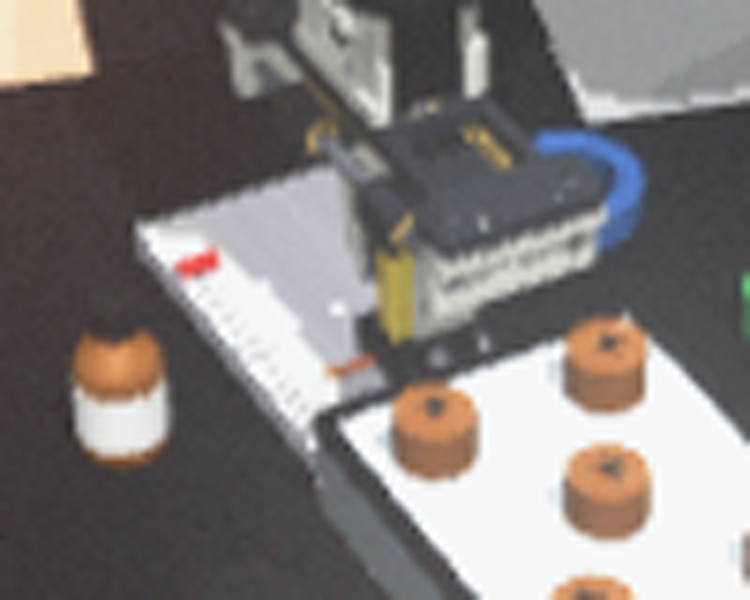

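Request:
apply_moves --motion '[{"offset": [0, 1, 0], "rotation": [0, 0.006, 0]}, {"offset": [0, 0, 0], "rotation": [0, 0, 0]}, {"offset": [0, 0, 0], "rotation": [0, 0, 0]}, {"offset": [0, 0, 0], "rotation": [0, 0, 0]}, {"offset": [0, 0, 0], "rotation": [0, 0, 0]}, {"offset": [0, 0, 0], "rotation": [0, 0, 0]}, {"offset": [0, 0, 0], "rotation": [0, 0, 0]}]' --grip 1.0 --grip_force 35

```text
time: 24.9
tool_pos: [0.5517, -0.0442, 0.1074]
tool_rot: [3.14, 0.005, 3.051]
contact_force: [0.1, 2.2, -1.5]
opening: 0.0157
```

```bash
cat > slide.py <<'E'
from h import *
ex=np.array([.9959,-.0906]);ey=np.array([.0906,.9959])
def run(name):
    p=read_camera("scene"); I=p["img"]
    h=cv2.cvtColor(I,cv2.COLOR_RGB2HSV)
    R=roi(p,(.59,-.09),.07)>0
    red=((h[...,0]>=176)|(h[...,0]<=3))&(h[...,1]>130)&(h[...,2]>90)&R
    org=(h[...,0]>=5)&(h[...,0]<=16)&(h[...,1]>80)&(h[...,2]>110)&R
    for nm,m,z in(("red",red,.019),("orange",org,.020)):
        k,l,s,c=cv2.connectedComponentsWithStats(m.astype(np.uint8))
        for i in range(1,k):
            if s[i,4]<4: continue
            ys,xs=np.nonzero(l==i)
            P=back(p,np.c_[xs,ys],z)[:,:2]
            print(nm,s[i].tolist(),"ctr",P.mean(0).round(4),"plate-y %.1f..%.1f mean %.1f  plate-x %.1f..%.1f"%tuple(1000*v for v in((P@ey).min(),(P@ey).max(),(P@ey).mean(),(P@ex).min(),(P@ex).max())))
    cv2.imwrite(name,cv2.resize(I[170:250,200:300,::-1],(750,600),interpolation=cv2.INTER_CUBIC))
import sys;run(sys.argv[1])
E
python3 slide.py pics/f1.png; python3 plan.py .549,-.044,.104,3.05
```

```text
red [224, 204, 5, 2, 7] ctr [ 0.597  -0.1409] plate-y -89.1..-82.9 mean -86.2  plate-x 600.9..614.3
at [ 0.5518 -0.0442  0.1074] [3.14  0.005 3.051] t 24.95 F [ 0.4  2.9 -1.7] op 0.0158
1
[{"offset": [2.8, -0.1, 3.4], "rotation": [0.001, 0.005, 0.001]}]
```

View pics/f1.png

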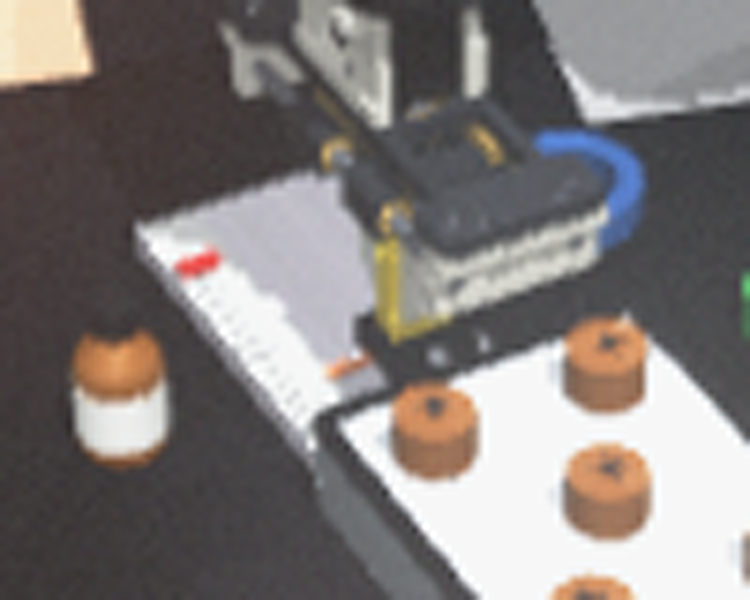

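Request:
apply_moves --motion '[{"offset": [0, -8, 0], "rotation": [0, 0, 0]}, {"offset": [0, -12, 0], "rotation": [0, 0, 0]}, {"offset": [0, -14, 0], "rotation": [0, 0, 0]}, {"offset": [0, -14, 0], "rotation": [0, 0, 0]}, {"offset": [0, -12, 0], "rotation": [0, 0, 0]}, {"offset": [0, -8, 0], "rotation": [0, 0, 0]}, {"offset": [0, -3, 0], "rotation": [0, 0, 0]}, {"offset": [0, 0, 0], "rotation": [0, 0, 0]}]'

```text
time: 25.62
tool_pos: [0.5453, -0.1135, 0.1074]
tool_rot: [3.134, 0.005, 3.052]
contact_force: [2.3, 6.8, -1.5]
opening: 0.0158
```

```bash
python3 - <<'E'
from h import *
p=read_camera("scene");I=p["img"];h=cv2.cvtColor(I,cv2.COLOR_RGB2HSV)
cv2.imwrite("pics/f2.png",cv2.resize(p["img"][170:250,190:290,::-1],(750,600),interpolation=cv2.INTER_CUBIC))
for k in("pointer","mark","grip"):
    print(k,[(np.round(d["location"],4).tolist(),round(d["score"],2)) for d in tip_of(k,p)])
E
python3 plan.py .5425,-.136,.107,3.05
```

```text
pointer [([0.591, -0.1163, 0.0196], 0.69)]
mark [([0.6715, -0.0818, -0.0019], 0.56), ([0.5192, 0.0513, 0.0529], 0.52), ([0.7035, 0.0765, -0.0013], 0.4)]
grip [([0.5452, -0.1109, 0.0591], 0.63)]
at [ 0.5454 -0.1128  0.1074] [3.134 0.005 3.053] t 25.82 F [ 2.   6.8 -1.1] op 0.0157
1
[{"offset": [0.9, -23, 0.2], "rotation": [0.008, 0.005, 0.003]}]
```

View pics/f2.png

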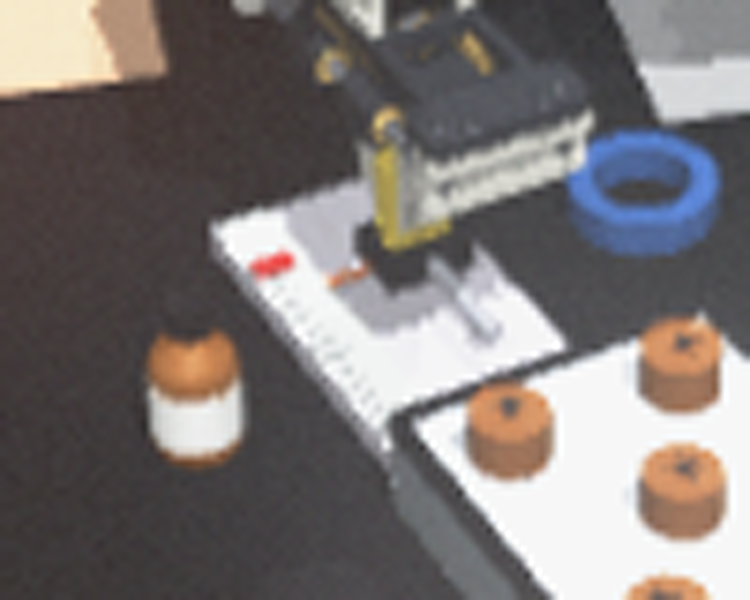

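```bash
cat > meas.py <<'E'
from h import *
import sys
ey=np.array([.0906,.9959]);ex=np.array([.9959,-.0906])
def sub(p,lo,hi,c,r,z,wrap=False):
    h=cv2.cvtColor(p["img"],cv2.COLOR_RGB2HSV).astype(int)
    m=roi(p,c,r)>0
    H=h[...,0]; H=np.where(H>170,H-180,H)
    m&=(H>=lo)&(H<=hi)&(h[...,1]>45)
    n,l,s,_=cv2.connectedComponentsWithStats(m.astype(np.uint8))
    for i in range(1,n):
        if s[i,4]<3: continue
        ys,xs=np.nonzero(l==i); w=h[ys,xs,1].astype(float)
        P=back(p,np.c_[xs,ys],z)[:,:2]; W=(P*w[:,None]).sum(0)/w.sum()
        print(f"hue{lo}-{hi}",s[i].tolist(),"plate y %.1f x %.1f (range y %.1f..%.1f x %.1f..%.1f)"%tuple(1000*v for v in(W@ey,W@ex,(P@ey).min(),(P@ey).max(),(P@ex).min(),(P@ex).max())))
p=read_camera("scene")
print("red");sub(p,-9,4,(.597,-.141),.022,.019)
o=observe();g=np.array(o["tool_pos"][:2]);t=g+ex*.043
print("orange near",t.round(3));sub(p,5,20,tuple(t-ex*.006),.014,.020)
E
python3 meas.py
python3 - <<'E'
import numpy as np,sys
sys.argv=["x"]
from meas import *
uv=lambda a:(np.array(a)+.5)/7.5-.5+[190,170]
for n,a,z in(("tip",(332,282),.02),("root",(368,268),.02),("clip c",(272,265),.019)):
    W=back(p,uv(a),z)[0,:2];print(n,W.round(4),(W@ey).round(4),(W@ex).round(4))
E
```

```text
red
orange near [ 0.588 -0.117]
red
orange near [ 0.588 -0.117]
tip [ 0.5845 -0.1144] -0.061 0.5925
root [ 0.5669 -0.1137] -0.0618 0.5749
clip c [ 0.5987 -0.14  ] -0.0852 0.609
```

```bash
sed -i 's/def roi(p,c=(0.56,0.106),r=0.19)/def roi(p,c=(0.56,0.106),r=0.19,z=.05)/; s/0\*a+.05\]/0*a+z]/' h.py; sed -i 's/roi(p,c,r)>0/roi(p,c,r,z)>0/' meas.py; python3 meas.py
```

```text
red
hue-9-4 [223, 203, 6, 4, 16] plate y -85.6 x 608.7 (range y -92.3..-78.3 x 600.9..617.1)
orange near [ 0.588 -0.117]
hue5-20 [233, 206, 6, 3, 10] plate y -60.5 x 586.2 (range y -64.4..-56.7 x 578.3..594.4)
```

Request:
apply_moves --motion '[{"offset": [0, -7, 0], "rotation": [0.004, 0, 0]}, {"offset": [0, -9, 0], "rotation": [0, 0, 0]}, {"offset": [0, -5, 0], "rotation": [0, 0, 0]}, {"offset": [0, -2, 0], "rotation": [0, 0, 0]}, {"offset": [0, 0, 0], "rotation": [0, 0, 0]}, {"offset": [0, 0, 0], "rotation": [0, 0, 0]}]'

```text
time: 26.47
tool_pos: [0.5437, -0.1312, 0.1074]
tool_rot: [3.13, 0.005, 3.054]
contact_force: [1.8, 7.8, -0.8]
opening: 0.0157
```

```bash
python3 meas.py; python3 plan.py .5425,-.136,.107,3.05;  python3 - <<'E'
from h import *
p=read_camera("scene");q=read_camera("top")
a=cv2.resize(p["img"][180:230,200:250,::-1],(400,400),interpolation=cv2.INTER_CUBIC)
b=cv2.resize(q["img"][180:230,300:350,::-1],(400,400),interpolation=cv2.INTER_CUBIC)
cv2.imwrite("pics/f3.png",np.hstack([a,b]))
E
```

```text
red
hue-9-4 [223, 203, 6, 4, 16] plate y -85.6 x 608.7 (range y -92.3..-78.3 x 600.9..617.1)
orange near [ 0.587 -0.135]
hue5-20 [231, 202, 5, 3, 8] plate y -79.1 x 585.2 (range y -82.8..-75.2 x 577.2..593.1)
at [ 0.5437 -0.1311  0.1074] [3.13  0.005 3.054] t 26.52 F [ 2.   8.4 -1.2] op 0.0161
1
[{"offset": [0.8, -5.0, 0.4], "rotation": [0.011, 0.005, 0.004]}]
```

View pics/f3.png

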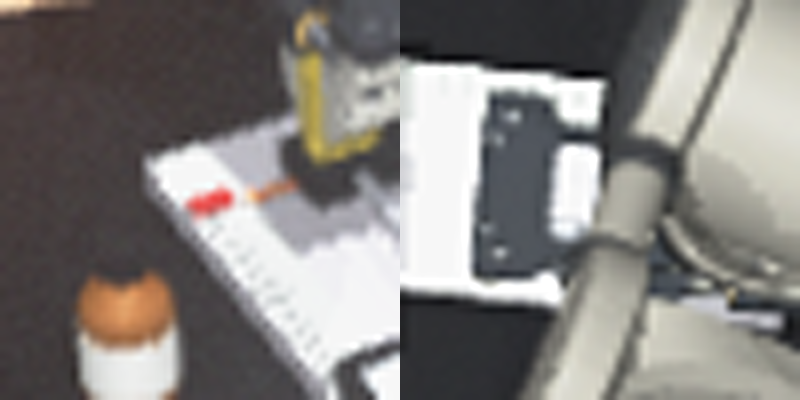

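```bash
cat > clip.py <<'E'
from h import *
ey=np.array([.0906,.9959]);ex=np.array([.9959,-.0906])
def boxren(p,cx,cy,hx,hy,z0,z1,S=8):
    m=np.zeros((420*S,560*S),np.uint8)
    q=np.array([[*(ex*(cx+a*hx)+ey*(cy+b*hy)),z] for a in(-1,1) for b in(-1,1) for z in(z0,z1)])
    cv2.fillConvexPoly(m,cv2.convexHull(((proj(p,q)+.5)*S).astype(np.int32)),255)
    return cv2.resize(m,(560,420),interpolation=cv2.INTER_AREA)/255.
def soft(p,lo,hi,c,r,z):
    I=p["img"].astype(float); m=roi(p,c,r,z)>0
    h=cv2.cvtColor(p["img"],cv2.COLOR_RGB2HSV).astype(int);H=np.where(h[...,0]>170,h[...,0]-180,h[...,0])
    m&=(H>=lo)&(H<=hi)
    s=np.where(m,h[...,1]*h[...,2]/255.,0); s=np.clip(s-15,0,None); return np.clip(s/np.percentile(s[s>0],85),0,1)
def fitbox(p,s,x0,hx,hy,z0,z1):
    f=lambda v:((boxren(p,v[0],v[1],hx,hy,z0,z1)-s)**2).sum()
    b=min((minimize(f,np.array(x0)+d,method="Nelder-Mead",options=dict(initial_simplex=np.array(x0)+d+np.array([[0,0],[.004,0],[0,.004]]),xatol=1e-4,fatol=1e-3)) for d in([0,0],[.003,-.003],[-.003,.003])),key=lambda r:r.fun)
    return b.x*1000,b.fun
if __name__=="__main__":
    p=read_camera("scene")
    s=soft(p,-9,4,(.597,-.141),.024,.019); print(np.round(s[201:209,221:231],1))
    for z0 in(.008,.012,.016): print("clip",z0,fitbox(p,s,[.608,-.087],.009,.005,z0,.019))
    g=np.array(observe()["tool_pos"][:2]);t=g+ex*.037
    s=soft(p,5,20,tuple(t),.014,.02); print(np.round(s[200:207,228:238],1))
    for hx in (.008,.01): print("pointer",hx,fitbox(p,s,[float(t@ex),float(t@ey)],hx,.0015,.018,.020))
    print("grip y",g@ey)
E
python3 clip.py
```

```text
[[0.  0.  0.  0.  0.  0.  0.  0.  0.  0. ]
 [0.  0.  0.  0.  0.  0.  0.  0.  0.  0. ]
 [0.  0.  0.  0.  0.  0.  0.4 0.2 0.  0. ]
 [0.  0.  0.  0.3 0.5 1.  1.  1.  0.1 0. ]
 [0.  0.  0.4 1.  1.  1.  0.9 0.7 0.1 0. ]
 [0.  0.  0.1 0.5 0.7 0.5 0.2 0.  0.  0. ]
 [0.  0.  0.  0.2 0.1 0.  0.  0.  0.  0. ]
 [0.  0.  0.  0.  0.  0.  0.  0.  0.  0. ]]
clip 0.008 (array([605.29833984, -92.30297852]), np.float64(10.778860659757957))
clip 0.012 (array([606.5, -90. ]), np.float64(5.601471483778991))
clip 0.016 (array([607.94702148, -87.07080078]), np.float64(1.2268467532653928))
[[0.  0.  0.  0.  0.  0.  0.  0.  0.  0. ]
 [0.  0.  0.  0.  0.  0.  0.  0.  0.  0. ]
 [0.  0.  0.  0.  0.  0.  0.  0.  0.  0. ]
 [0.  0.  0.  0.4 0.  0.7 0.9 0.9 0.  0. ]
 [0.  0.  0.1 1.  1.  0.8 0.3 0.  0.  0. ]
 [0.  0.  0.  0.1 0.2 0.  0.  0.  0.  0. ]
 [0.  0.  0.  0.  0.  0.  0.  0.  0.  0. ]]
pointer 0.008 (array([586.19764223, -80.10606232]), np.float64(0.29489434928856795))
pointer 0.01 (array([585.3427228, -80.1867508]), np.float64(0.6478437693477219))
grip y -0.0812247146626571
```

Request:
apply_moves --motion '[{"offset": [0, -4, 0], "rotation": [0, 0, 0]}, {"offset": [0, -3, 0], "rotation": [0, 0, 0]}, {"offset": [0, 0, 0], "rotation": [0, 0, 0]}, {"offset": [0, 0, 0], "rotation": [0, 0, 0]}]'

```text
time: 27.0
tool_pos: [0.5434, -0.1347, 0.1074]
tool_rot: [3.126, 0.004, 3.056]
contact_force: [3.5, 8.2, -1.6]
opening: 0.0163
```

```bash
python3 clip.py | grep -v '\[0\|\[\[0'; python3 clip.py | grep grip;  python3 - <<'E'
from h import *
p=read_camera("scene")
a=cv2.resize(p["img"][180:230,200:250,::-1],(600,600),interpolation=cv2.INTER_CUBIC)
cv2.imwrite("pics/f4.png",a)
E
```

```text
clip 0.008 (array([605.29833984, -92.30297852]), np.float64(10.585884745251462))
clip 0.012 (array([606.5, -90. ]), np.float64(5.419100672786611))
clip 0.016 (array([608., -87.]), np.float64(1.1622674069200165))
pointer 0.008 (array([585.23525159, -83.6799013 ]), np.float64(1.1743070161161178))
pointer 0.01 (array([585.57517926, -83.52821749]), np.float64(0.2359399045542253))
grip y -0.08481954973769204
grip y -0.08481377255195492
```

View pics/f4.png

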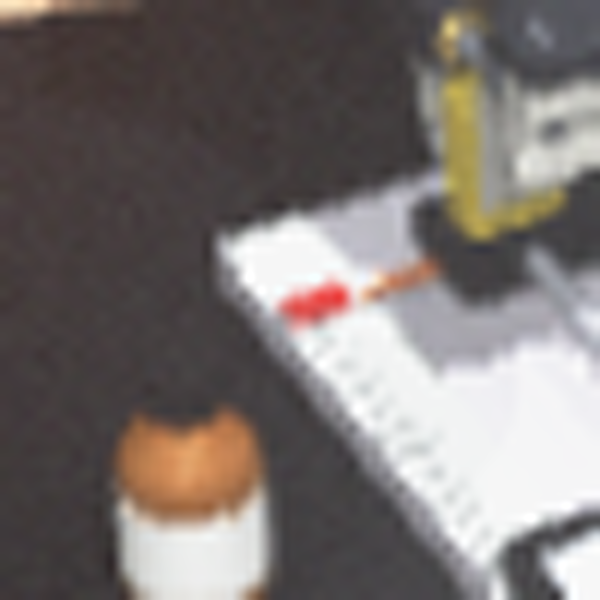

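Request:
apply_moves --motion '[{"offset": [0, -4, 0], "rotation": [0.005, 0, 0]}, {"offset": [0, -2, 0], "rotation": [0.005, 0, 0]}, {"offset": [0, -0.5, 0], "rotation": [0, 0, 0]}, {"offset": [0, -0.5, 0], "rotation": [0, 0, 0]}]'

```text
time: 27.48
tool_pos: [0.5431, -0.1379, 0.1074]
tool_rot: [3.131, 0.004, 3.056]
contact_force: [1.7, 8.6, -1.1]
opening: 0.0157
```

```bash
for i in 1 2; do python3 clip.py | grep -v '\[0\|\[\[0' | grep -v '0.008\|0.012 '; done;  python3 - <<'E'
from h import *
p=read_camera("scene")
a=cv2.resize(p["img"][180:230,200:250,::-1],(600,600),interpolation=cv2.INTER_CUBIC)
cv2.imwrite("pics/f5.png",a)
E
```

```text
clip 0.016 (array([607.90815735, -87.13998413]), np.float64(1.1584041289039024))
pointer 0.01 (array([585.75280813, -87.39788684]), np.float64(0.5984823790527899))
grip y -0.08807171496782712
clip 0.016 (array([607.90815735, -87.13998413]), np.float64(1.1245461046622929))
pointer 0.01 (array([585.76607286, -87.34792017]), np.float64(0.5834281353655324))
grip y -0.08808668969646319
```

View pics/f5.png

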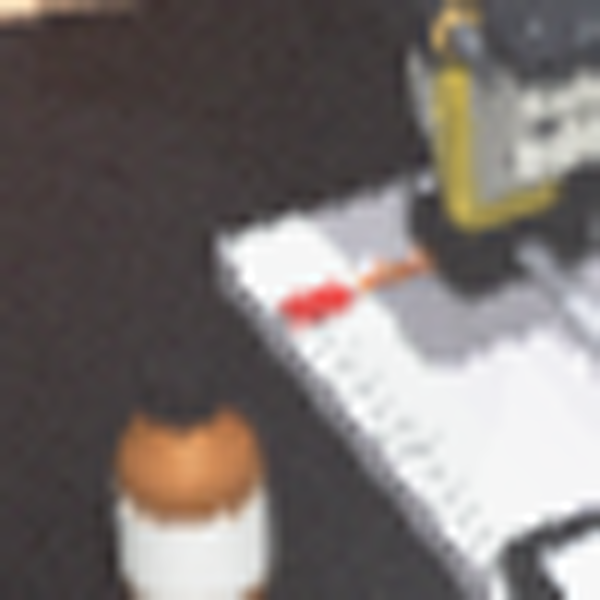

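```bash
python3 - <<'E'
from h import *
for i in range(4): p=read_camera("scene")
o=observe();print(o["time"],o["tool_pos"].round(4),o["contact_force"].round(1),o["qvel"].round(3),o["opening"])
cv2.imwrite("pics/g1.png",cv2.resize(p["img"][120:330,130:410,::-1],(800,600),interpolation=cv2.INTER_CUBIC))
E
python3 clip.py | grep 'clip 0.016\|pointer 0.01 '
```

```text
27.8333 [ 0.5431 -0.1379  0.1074] [ 2.2  9.2 -0.5] [-0.001 -0.001 -0.001  0.001  0.    -0.001] 0.01601739857658361
clip 0.016 (array([607.90815735, -87.13998413]), np.float64(1.1454705698737648))
pointer 0.01 (array([585.7755335 , -87.41615204]), np.float64(0.5351877075859993))
```

View pics/g1.png

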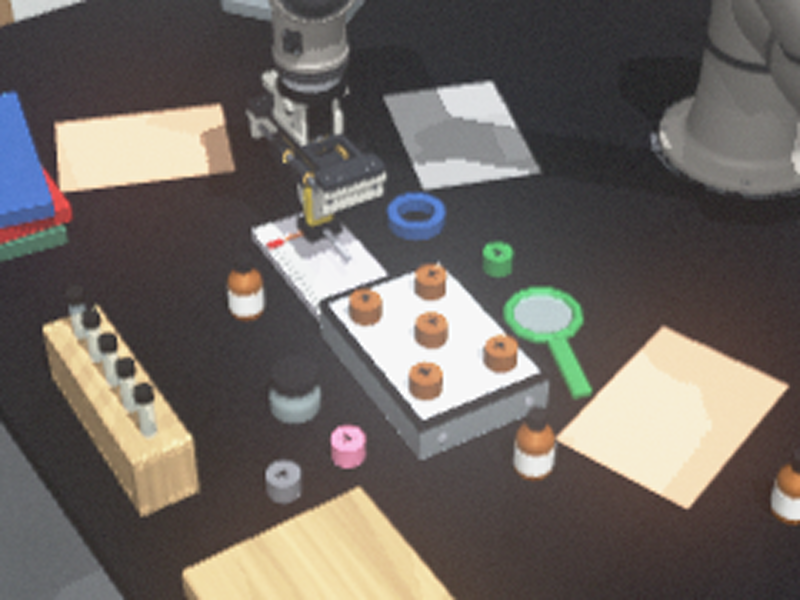

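The five specimens are evenly spread and flat, and the pointer is on the mark and steady. The other objects look undisturbed.

```bash
python3 -c "
from cell import hand_in;print(hand_in())"
```

```text
the job is handed in; nothing more can be done
None
```

I spread the five specimens over the plate, then pulled the shutter grip to the red mark. The job was handed in at about 28 s of the 72 s allowed, with the gripper still holding the grip.

- **Specimens:** I picked them one at a time and set them down as four near the corners and one in the middle. All five lie flat. The closest two centres are about 74 mm apart, which leaves roughly 40 mm of clear plate.
- **Shutter:** The pointer measured within 0.3 mm of the middle of the 10 mm wide mark (−87.4 against −87.1 mm). It stayed put over the last third of a second, against a spring pull of about 9 N.
- **Red mark and other objects:** The red mark read the same place throughout. In the last picture the bottles, jar, hand lens and tape looked unmoved. That picture was cropped and did not include the cup, but the arm never went near it.
- **Disagreements:**
  - The two cameras differed by about 3–4 mm in absolute position, so I averaged them when picking.
  - The network never found the real mark, so I located it from its red colour and known shape. That depends on how thick the clip is. A 3 mm clip fitted best by a clear margin. A thicker one would put the mark's centre up to about 5 mm further out, near the edge of the mark's width.
  - The top camera could not check the pointer at the end because the arm blocked its view.

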